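# Spread washed printing blocks to dry and set the dryer's timer wheel

### The job

The freshly washed round printing blocks lie heaped in the drying tray: spread them out into one even layer, carved faces up, each flat on the tray's floor with clear space (more than a finger's width, 20 mm) between it and the others, one towards each corner of the tray and one about its middle. Set the dryer for them by rolling its orange knurled timer wheel by its edge, from under the hood, until the 4 stands squarely in the window. Leave the ink tin, the ink roller and the ink knife where they are.

Things in the scene. Friction and masses are not known exactly. Their poses are not given: they have to be found in the camera images.
- a_mid (a point): centre (half-way up) of the round wooden printing block with the blue carved pattern: a flat disc 60 mm in diameter and 32 mm high, 45 to 90 g, straight sides; z points out of its carved face (up at the start).
- b_mid (a point): centre (half-way up) of the round wooden printing block with the red carved pattern: a flat disc 60 mm in diameter and 32 mm high, 45 to 90 g, straight sides; z points out of its carved face (up at the start).
- c_mid (a point): centre (half-way up) of the round wooden printing block with the green carved pattern: a flat disc 60 mm in diameter and 32 mm high, 45 to 90 g, straight sides; z points out of its carved face (up at the start).
- d_mid (a point): centre (half-way up) of the round wooden printing block with the yellow carved pattern: a flat disc 60 mm in diameter and 32 mm high, 45 to 90 g, straight sides; z points out of its carved face (up at the start).
- e_mid (a point): centre (half-way up) of the round wooden printing block with the black carved pattern: a flat disc 60 mm in diameter and 32 mm high, 45 to 90 g, straight sides; z points out of its carved face (up at the start).
- tray_mid (a point): centre of the upper surface of the fixed drying tray's floor. The floor lies 10 mm above the table and measures 240 mm (tray x) by 340 mm (tray y) inside walls 8 mm thick that rise 20 mm above it (30 mm above the table). This point has the tray's axes: x across its short side, y along its long side, z up.
- wheel (a joint): angle (rad) of the dryer's orange knurled timer wheel about its level axle. Its drum carries digits 0 to 9: digit n stands exactly in the window at n x 0.628, so 4 is at 2.513. Angle and digit grow as the wheel's top is rolled along the dryer's +x (away from the robot). Stops at 0 and 9, no clicks; light friction (0.03 N m) holds it where it is left.
- wheel_top (a point): fixed point at the top of the knurled rim, half-way across its 26 mm width. Rim radius 42 mm; knurls 3 mm high, 13 mm apart; axle 42 mm below. Axes are the dryer's: x the rolling direction at the top, y (the axle) out of the dryer's red face towards the tray, z up. The grey housing's top is 30 mm lower; the dryer's face is 29 mm behind (-y).
- window (a point): centre of the window, 24 x 30 mm, open at the top, beside the wheel on its +y side (31 mm along +y from wheel_top, 4 mm lower), in a black frame reaching 22 mm farther out. The digit on the white drum, 8 mm below, reads upright to someone beyond the table's far side who looks towards the robot.
- hood_edge (a point): middle of the lower edge of the dryer's fixed grey hood, 300 mm long (along x), 20 mm thick: it overhangs the wheel 115 mm above wheel_top and ends 23 mm farther out (+y). A tool must therefore reach the wheel from the +y side, leaning about 40 degrees out towards +y.
- ink_tin: bystander: closed ink tin, 80 mm in diameter, 75 mm high, left of the tray; origin at the centre of its underside
- roller: bystander: black rubber ink roller, 120 mm wide, 44 mm in diameter, with a wooden handle, 175 mm long in all, beyond the tray; origin on the table under the roller
- ink_knife: bystander: ink knife (flat spatula) 200 mm long lying beyond the tray; origin on its underside
There are look-alikes about, which are no part of the job. Leave any purple or turquoise look-alike of the part that bears c_mid alone. What is shaped like the part that bears b_mid but pink is not meant.

How it is judged:
By the outcome, as a careful person would: the job done as asked, in the order asked, and still so for the second after the job is handed in, with the robot touching nothing.
It also fails if it takes over 72 s, if anything falls off the work surface, if the arm or the gripper's body presses on something with over 40 N, if the wrist force passes 120 N, or if a joint passes its speed limit or range.

### The arm

A 7-joint arm with a two-finger parallel gripper is mounted at the origin on the work surface. World frame = base frame: x ahead of the robot, y to its left, z up, the work surface at z = 0. Lengths are in m, angles in rad, forces in N, time in s.
With the tool pointing down it reaches from about 0.425 to 0.875 m from the base axis. Payload 4.7 kg.
Tool frame: the origin (TCP) lies midway between the tips of the shut fingers; the grasp point (between the pads) lies 19 mm behind it (ctrl.grip_point_offset is the distance from the TCP to the grasp point, in m); z points along the fingers, y is the line along which they close (so a half turn about z gives the same grasp; the last joint's range is limited). The gripper opens to 87 mm and grips with 3 to 60 N. Pads are 19 mm wide; open, the fingers measure 117 mm over their backs; the gripper's body (75 mm by 190 mm) begins 51 mm behind the grasp point.
Start: joints at [-1.223, 0.321, -0.07, 1.45, 0.023, 1.371, -0.057], TCP at [0.213, 0.614, 0.223] pointing down, gripper open.
Joint ranges: [-2.86, 2.86], [-0.3, 2.09], [-1.38, 1.24], [0.06, 2.45], [-1.56, 4.7], [0.09, 2.05], [-2.69, 2.69]. Speed limits (rad/s): [2.57, 2.57, 3.14, 3.14, 3.14, 3.14, 3.14].

### API

Orientations are given as a rotation vector (axis times angle).
In Python, from bench import ctrl, capture, calibration, order, spotter gives the robot as it stands.
- The arm moves only by the shell command python3 -m pendant 'ROWS' [OPENING] [FORCE]. ROWS is JSON, a list of rows, each an object of numbers: "tx", "ty", "tz": the shift along the tool's x, y, z in cm; "wx", "wy", "wz": the turn, a rotation vector about the tool's x, y, z in degrees. A call has exactly 5 rows; each row is the pose to reach, as a shift and turn from the pose commanded when the call began, along the tool's axes at that moment; what a row does not reach only later rows make up. A row lasts 1/8 s, in which the tool goes at most 62.5 mm and 10.7 degrees, less where a joint would pass 70% of its speed; a pose out of reach is approached as far as the arm can. A call with a gripper value outside its range is refused whole. OPENING is the gripper's target within -1 to 1 (fully open at 1, half-way at 0, shut at -1), set as the call begins (- or left out, the last holds). The fingers move at their own pace and stop on an object; FORCE is the grip in N (left out, the last holds). Time passes only in rows, so rows that repeat a pose let the fingers close, or fill a call up. It gives the time, the measured TCP pose, the force, the opening and the grip force at its end, in the units of the state.
- ctrl.observe(): the state, without advancing time (a new reading comes with each control period).
- capture(name): name is "side" or "top"; returns the picture (384x512x3 uint8, red, green, blue); there is no depth.
- calibration(name): a dict with "intrinsics" (3x3 intrinsics, pixels), "dist" ([k1, k2, p1, p2, k3] as OpenCV has them; the pictures are not rectified), "R" (3x3) and "t" (3): a world point X has camera coordinates R X + t. Camera axes: x right, y down, z forward; pixel columns grow to the right and rows downward; lengths in m; the calibration is good to about 2 mm. A picture is of the moment at which its call begins. calibration takes no time and is no camera call.
- order.hand_in(): hands the job in; it is judged then, once.
Trained networks look in the newest picture that a camera, given by its name, has taken for a name from the list of things; names that differ only in an ending like _2 or _b are one class to them, and where a whole thing is asked for, a point or a joint stands for the part that bears it (a point fixed in the world has none). Each returns a list of dicts, best first, with "conf" (0 to 1); they miss things now and then, are a little off and sometimes report something else, mostly with a low value. They report only what shows in the picture. A call takes as long as a camera call. They do not tell look-alikes from the thing itself.
- spotter.spot_in(camera, name): "at" ([x, y, z] in m, in world coordinates, good to about 4 mm: the middle of the surface that is visible of it).
The state is a dict: "clock": time; "joints": joint angles; "joint_velocities": joint speeds; "tau": joint torques, N m; "ee_pos": TCP position; "tool_rot": TCP orientation; "ft_force": force on the tool from outside, world axes, zero at the start; "wrist_torque": the same for the moment, N m; "opening": opening from 0.0 (shut) to 1.0 (fully open); "finger_force": force on a finger pad.
Only numpy, scipy, OpenCV 4.12 (cv2) and the standard library are available. Lean on these libraries where they do the work, as an engineer would, in place of code of your own. Each camera call takes 0.05 s, during which the arm holds its last target. There are 200 camera calls.

## Working session

There is one attempt and no reset: what is moved stays moved. The work goes in short steps, Python scripts to look and compute and a shell command to move; the robot and the scene stay as the last step left them, time stands still between calls to the robot, and variables do not carry over. Pictures are saved under pics/ and viewed, at most 10 in all, crops included, and the job is handed in when it is done.

```bash
ls; mkdir -p pics; python3 - <<'E'
from bench import ctrl, capture, calibration, order, spotter
import cv2,numpy as np
s=ctrl.observe();print({k:np.round(v,3) for k,v in s.items() if k in('clock','ee_pos','tool_rot','opening')}, ctrl.grip_point_offset)
for n in("top","side"):
    im=capture(n);cv2.imwrite(f"pics/{n}0.png",cv2.cvtColor(im,cv2.COLOR_RGB2BGR))
    c=calibration(n);print(n,np.round(-np.array(c["R"]).T@c["t"],3),np.round(c["R"],2).tolist(),c["intrinsics"])
for n in("top","side"):
  for k in("a_mid","b_mid","c_mid","d_mid","e_mid","tray_mid","wheel","wheel_top","window","hood_edge"):
    try:print(n,k,[(np.round(d["at"],3).tolist(),round(d["conf"],2)) for d in spotter.spot_in(n,k)][:8])
    except Exception as e:print(n,k,e)
E
```

```text
pics
{'clock': np.float64(0.0), 'ee_pos': array([0.213, 0.614, 0.221]), 'tool_rot': array([-5.220e-01, -3.098e+00,  3.000e-03]), 'opening': np.float64(1.0)} 0.0187
top [0.307 0.002 1.402] [[0.02, -1.0, 0.0], [-0.98, -0.02, -0.22], [0.22, -0.0, -0.98]] [[471.73008941   0.         254.17977829]
 [  0.         471.73008941 189.60341111]
 [  0.           0.           1.        ]]
side [-0.054 -0.724  1.284] [[0.75, -0.66, 0.0], [-0.49, -0.56, -0.67], [0.44, 0.5, -0.75]] [[466.01729221   0.         251.70276919]
 [  0.         466.01729221 190.43872058]
 [  0.           0.           1.        ]]
top a_mid [([0.524, 0.061, 0.076], 0.76), ([0.474, 0.02, 0.041], 0.27)]
top b_mid [([0.57, 0.095, 0.042], 0.63)]
top c_mid [([0.475, 0.02, 0.041], 0.9), ([0.536, -0.204, 0.032], 0.87), ([0.407, -0.202, 0.031], 0.56)]
top d_mid [([0.551, 0.018, 0.046], 0.63)]
top e_mid [([0.494, 0.084, 0.043], 0.61), ([0.573, 0.092, 0.047], 0.41)]
top tray_mid [([0.508, 0.071, 0.01], 0.95)]
top wheel [([0.454, -0.376, 0.078], 0.76)]
top wheel_top [([0.444, -0.425, 0.231], 0.6), ([0.458, 0.371, 0.076], 0.26), ([0.75, -0.141, 0.006], 0.23)]
top window [([0.441, -0.425, 0.223], 0.92)]
top hood_edge [([0.444, -0.428, 0.225], 0.88)]
side a_mid [([0.523, 0.046, 0.075], 0.55)]
side b_mid [([0.722, -0.01, 0.034], 0.78)]
side c_mid [([0.409, -0.211, 0.033], 0.78), ([0.527, -0.212, 0.033], 0.61), ([0.474, 0.016, 0.049], 0.53), ([0.754, -0.145, 0.002], 0.4)]
side d_mid [([0.545, 0.016, 0.04], 0.49)]
side e_mid [([0.492, 0.079, 0.042], 0.51)]
side tray_mid [([0.498, 0.045, 0.009], 0.89), ([0.425, -0.467, 0.222], 0.68)]
side wheel []
side wheel_top [([0.423, -0.468, 0.224], 0.88)]
side window [([0.421, -0.469, 0.224], 0.81)]
side hood_edge [([0.423, -0.467, 0.224], 0.89)]
```

```bash
python3 - <<'E'
import cv2
for n in("top","side"):
    im=cv2.imread(f"pics/{n}0.png");cv2.imwrite(f"pics/{n}0b.png",cv2.resize(im,(800,600),interpolation=cv2.INTER_CUBIC))
E
```

```text
(no output)
```

View pics/top0b.png

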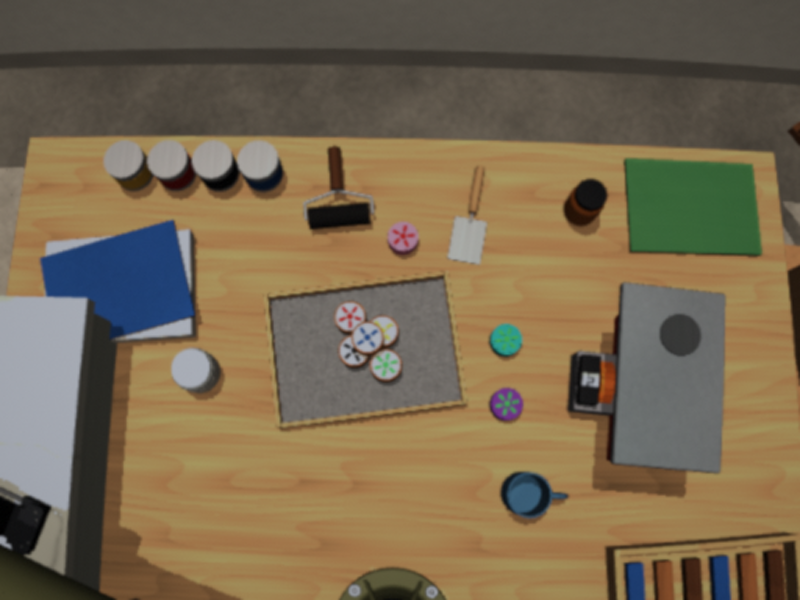

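View pics/side0b.png

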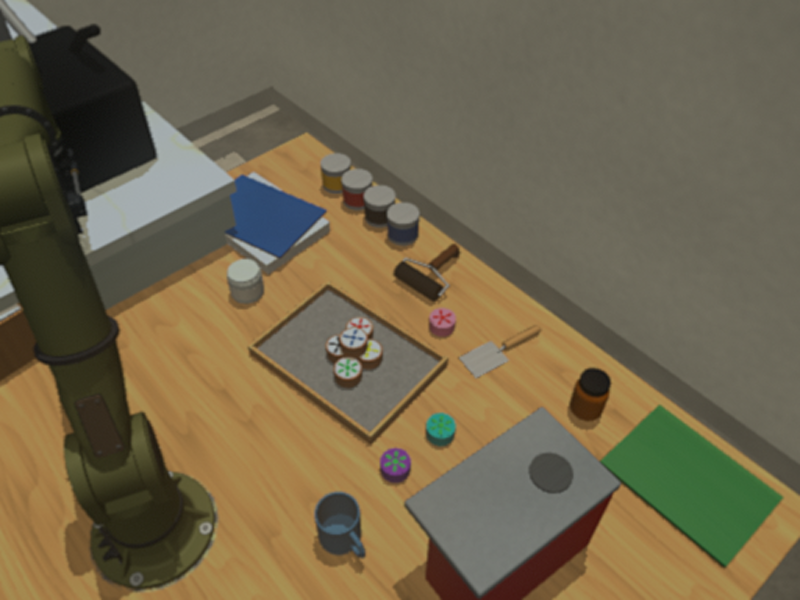

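The top view shows blue lying on top of red, yellow, black and green near the tray's middle, around (368,338). The dryer's wheel is at about (607,382) and its window at (590,380). I'll zoom in on both and compute the geometry.

```bash
cat > h.py <<'E'
from bench import ctrl, capture, calibration, order, spotter
import cv2,numpy as np
from scipy.spatial.transform import Rotation as Ro
def px2w(cam,uv,z):
    c=calibration(cam);K=np.array(c["intrinsics"]);R=np.array(c["R"]);t=np.array(c["t"])
    n=cv2.undistortPoints(np.array(uv,float).reshape(-1,1,2),K,np.array(c["dist"],float))[:,0]
    d=np.c_[n,np.ones(len(n))]@R; o=-R.T@t
    return o+d*((z-o[2])/d[:,2:])
def w2px(cam,X):
    c=calibration(cam)
    return cv2.projectPoints(np.array(X,float).reshape(-1,3),cv2.Rodrigues(np.array(c["R"]))[0],np.array(c["t"],float),np.array(c["intrinsics"]),np.array(c["dist"],float))[0][:,0]
def snap(cam,name,box=None,size=None):
    im=capture(cam)
    save(im,name,box,size);return im
def save(im,name,box=None,size=None):
    if box:im=im[box[1]:box[3],box[0]:box[2]]
    im=cv2.cvtColor(im,cv2.COLOR_RGB2BGR)
    if size:im=cv2.resize(im,size,interpolation=cv2.INTER_CUBIC)
    cv2.imwrite(f"pics/{name}.png",im)
E
python3 - <<'E'
from h import *
im=cv2.cvtColor(cv2.imread("pics/top0.png"),cv2.COLOR_BGR2RGB)
a=cv2.resize(im[170:280,165:305],(560,440),interpolation=cv2.INTER_CUBIC)
b=cv2.resize(im[220:270,360:400],(240,300),interpolation=cv2.INTER_CUBIC)
o=np.zeros((440,800,3),np.uint8);o[:,:560]=a;o[:300,560:]=b;save(o,"zoom0")
# tray floor: gray mask
s=512/800
hsv=cv2.cvtColor(im,cv2.COLOR_RGB2HSV)
m=((hsv[...,1]<75)&(hsv[...,2]<150)).astype(np.uint8)*255
mm=np.zeros_like(m);mm[165:285,165:305]=m[165:285,165:305]
mm=cv2.morphologyEx(mm,cv2.MORPH_OPEN,np.ones((3,3)))
r=cv2.minAreaRect(cv2.findNonZero(mm));print("tray floor px",r, cv2.boxPoints(r).tolist())
q=px2w("top",cv2.boxPoints(r),0.010);print(np.round(q,4).tolist(),q.mean(0).round(4),np.linalg.norm(np.diff(q,axis=0),axis=1).round(3))
m2=((hsv[...,0]<14)&(hsv[...,1]>190)&(hsv[...,2]>120)).astype(np.uint8);m2[:, :360]=0;m2[:,410:]=0;m2[:200]=0;m2[280:]=0
ys,xs=np.nonzero(m2);print("orange",xs.min(),xs.max(),ys.min(),ys.max(),xs.mean(),ys.mean())
for n,uv in dict(hood_nl=(621,284),hood_nr=(724,294),hood_fr=(719,471),hood_fl=(610,463)).items():
  print(n,px2w("top",[np.array(uv)*s],0.224).round(3))
E
```

```text
tray floor px ((232.60813903808594, 223.8770751953125), (79.11334991455078, 115.22350311279297), 82.97159576416016) [[170.58909606933594, 191.66709899902344], [284.94677734375, 177.5681915283203], [294.627197265625, 256.0870361328125], [180.26950073242188, 270.18597412109375]]
[[0.606, 0.2545, 0.01], [0.6571, -0.0916, 0.01], [0.4197, -0.1216, 0.01], [0.3712, 0.2132, 0.01]] [0.5135 0.0636 0.01  ] [0.35  0.239 0.338]
orange 384 392 232 256 388.04430379746833 244.67088607594937
hood_nl [[ 0.599 -0.372  0.224]]
hood_nr [[ 0.585 -0.552  0.224]]
hood_fr [[ 0.291 -0.525  0.224]]
hood_fl [[ 0.305 -0.343  0.224]]
```

View pics/zoom0.png

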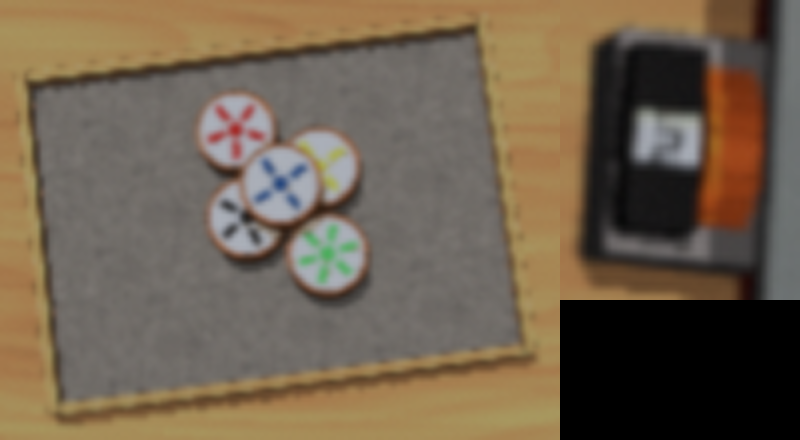

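The crop confirms all five discs carved face up with blue on top: red (235,131), yellow (319,167), black (246,219), green (328,255), blue (281,185). The window shows an upside-down digit, probably 2. Next I'll check finger clearances for each yaw.

```bash
cat > geo.py <<'E'
from h import *
C=np.array([.512,.064]);ya=np.deg2rad(7.7);ux=np.array([np.cos(ya),np.sin(ya)]);uy=np.array([-ux[1],ux[0]])
T=dict(PP=C+.065*ux+.11*uy,PN=C+.065*ux-.11*uy,NP=C-.065*ux+.11*uy,NN=C-.065*ux-.11*uy,M=C)
yd=np.deg2rad(-5.4);dx=np.array([np.cos(yd),np.sin(yd),0]);dy=np.array([-dx[1],dx[0],0])
E
python3 - <<'E'
from geo import *
Z=dict(blue=(281,185),red=(235,131),yellow=(319,167),black=(246,219),green=(328,255))
P={k:px2w("top",[(165+u/4-.375,170+v/4-.375)],.074 if k=="blue" else .042)[0,:2] for k,(u,v) in Z.items()}
for k,v in P.items():print(k,v.round(3))
print({k:v.round(3).tolist() for k,v in T.items()})
c=lambda a:np.array([np.cos(a),np.sin(a)])
def clear(k,others,yaw,op=.037,th=.015):
    d=c(yaw);n=c(yaw+np.pi/2);m=1
    for s in(1,-1):
        for r in np.linspace(op,op+th,4):
            for w in np.linspace(-.0095,.0095,3):
                p=P[k]+s*r*d+w*n
                m=min([m]+[np.linalg.norm(p-P[o])-.03 for o in others])
    return m
left=["red","yellow","black","green"]
for k in left:
    o=[x for x in left if x!=k]
    print(k,[(a,round(1e3*clear(k,o,np.deg2rad(a)))) for a in range(0,180,15)])
s=ctrl.observe();print(Ro.from_rotvec(s["tool_rot"]).as_matrix().round(3))
im=cv2.cvtColor(cv2.imread("pics/top0.png"),cv2.COLOR_BGR2RGB)
g=px2w("top",[(388,244.7),(383.5,231.5),(383.5,256.5)],.085);print("wheel",g.round(3))
s=.64
h=px2w("top",np.array([(621,284),(610,463)])*s,.224).mean(0);w=h-.023*dy;w[2]=.089;print("wtop guess",w.round(3),w2px("top",[w,w+.031*dy-[0,0,.004],w+.013*dy,w+.013*dy+.03*dx-[0,0,.012]]).round(1))
save(im[230:262,362:392][::-1,::-1],"dig0",None,(480,512))
E
```

```text
blue [0.526 0.055]
red [0.57  0.091]
yellow [0.545 0.029]
black [0.505 0.081]
green [0.48  0.021]
{'PP': [0.562, 0.182], 'PN': [0.591, -0.036], 'NP': [0.433, 0.164], 'NN': [0.462, -0.054], 'M': [0.512, 0.064]}
red [(0, -17), (15, -16), (30, -13), (45, -11), (60, -15), (75, -15), (90, -11), (105, 1), (120, 14), (135, 14), (150, 2), (165, -11)]
yellow [(0, -17), (15, -18), (30, -12), (45, -11), (60, -15), (75, -15), (90, -11), (105, -13), (120, -17), (135, -17), (150, -12), (165, -13)]
black [(0, -17), (15, -16), (30, -13), (45, -13), (60, -17), (75, -17), (90, -12), (105, -13), (120, -17), (135, -17), (150, -12), (165, -11)]
green [(0, -17), (15, -18), (30, -12), (45, -13), (60, -17), (75, -17), (90, -12), (105, 0), (120, 12), (135, 12), (150, 0), (165, -13)]
[[-0.945  0.328  0.   ]
 [ 0.328  0.945  0.   ]
 [-0.     0.    -1.   ]]
wheel [[ 0.449 -0.38   0.085]
 [ 0.487 -0.369  0.085]
 [ 0.416 -0.366  0.085]]
wtop guess [ 0.45  -0.38   0.089] [[388.3 244.3]
 [377.2 243.3]
 [383.8 243.8]
 [383.3 233.9]]
```

View pics/dig0.png

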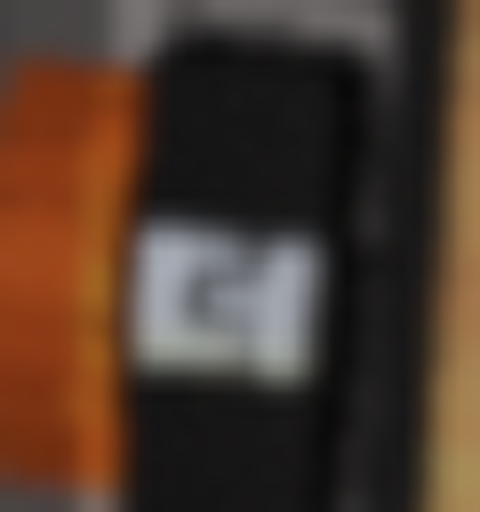

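The digit is blurred but looks like a 2, so I'll confirm it once the wheel moves. Approaching the blue block.

```bash
cat > plan.py <<'E'
# plan.py yaw(deg of tool y) x,y,z ... -> shifts cm from measured pose / previous waypoint, tool down
import sys
from geo import *
s=ctrl.observe();p=s["ee_pos"];R=Ro.from_rotvec(s["tool_rot"]).as_matrix();print("now",round(float(s["clock"]),2),p.round(4),"yaw",np.rad2deg(np.arctan2(R[1,1],R[0,1])).round(1),"zax",R[:,2].round(3))
y=np.deg2rad(float(sys.argv[1]));Y=np.array([np.cos(y),np.sin(y),0]);Z=np.array([0,0,-1.]);X=np.cross(Y,Z);A=np.c_[X,Y,Z]
for a in sys.argv[2:]:
    q=np.array(eval("["+a+"]")) if a not in T else np.r_[T[a],p[2]]
    print(a,(100*A.T@(q-p)).round(1).tolist());p=q
E
R='[{"tx":-3.2,"ty":-2.9},{"tx":-6.4,"ty":-5.8},{"tx":-9.6,"ty":-8.6},{"tx":-12.8,"ty":-11.4},{"tx":-16,"ty":-14.2}]'
python3 -m pendant '[{"tx":-16,"ty":-14.2},{"tx":-16,"ty":-14.2},{"tx":-16,"ty":-14.2},{"tx":-16,"ty":-14.2},{"tx":-16,"ty":-14.2}]' 0.72 15
python3 -m pendant '[{"tx":-16,"ty":-14.2},{"tx":-16,"ty":-14.2},{"tx":-16,"ty":-14.2},{"tx":-16,"ty":-14.2},{"tx":-16,"ty":-14.2}]'
python3 -m pendant '[{"tx":-16,"ty":-14.2,"tz":6,"wz":-53},{"tx":-16,"ty":-14.2,"tz":6,"wz":-53},{"tx":-16,"ty":-14.2,"tz":6,"wz":-53},{"tx":-16,"ty":-14.2,"tz":6,"wz":-53},{"tx":-16,"ty":-14.2,"tz":6,"wz":-53}]'
python3 plan.py 124 .526,.055,.095 .526,.055,.05 .526,.055,.095 .433,.164,.095 .433,.164,.017 .433,.164,.085 .570,.091,.085 .570,.091,.017 .57,.091,.06 .562,.182,.06 .562,.182,.017 .562,.182,.085 .48,.021,.085 .48,.021,.017 .48,.021,.06 .462,-.054,.06
```

```text
now 1.1 [0.213  0.6141 0.2226] yaw 70.9 zax [ 0.  0. -1.]
.526,.055,.095 [5.3, -63.9, 12.8]
.526,.055,.05 [0.0, 0.0, 4.5]
.526,.055,.095 [0.0, 0.0, -4.5]
.433,.164,.095 [1.6, 14.2, 0.0]
.433,.164,.017 [0.0, 0.0, 7.8]
.433,.164,.085 [0.0, 0.0, -6.8]
.570,.091,.085 [-7.3, -13.7, 0.0]
.570,.091,.017 [0.0, 0.0, 6.8]
.57,.091,.06 [0.0, 0.0, -4.3]
.562,.182,.06 [-4.4, 8.0, 0.0]
.562,.182,.017 [0.0, 0.0, 4.3]
.562,.182,.085 [0.0, 0.0, -6.8]
.48,.021,.085 [15.8, -8.8, 0.0]
.48,.021,.017 [0.0, 0.0, 6.8]
.48,.021,.06 [0.0, 0.0, -4.3]
.462,-.054,.06 [5.7, -5.2, 0.0]invalid input
invalid input
invalid input
```

```bash
python3 -m pendant '[{"tx":-16,"ty":-14.2,"tz":0,"wx":0,"wy":0,"wz":0},{"tx":-16,"ty":-14.2,"tz":0,"wx":0,"wy":0,"wz":0},{"tx":-16,"ty":-14.2,"tz":0,"wx":0,"wy":0,"wz":0},{"tx":-16,"ty":-14.2,"tz":0,"wx":0,"wy":0,"wz":0},{"tx":-16,"ty":-14.2,"tz":0,"wx":0,"wy":0,"wz":0}]' 0.72 15
```

```text
clock: 1.72
ee_pos: [0.3195, 0.4256, 0.2231]
tool_rot: [0.529, 3.096, 0.001]
ft_force: [0.5, 1.0, 0.3]
opening: 0.859
finger_force: 0.0
```

```bash
python3 -m pendant '[{"tx":-16,"ty":-14.2,"tz":0,"wx":0,"wy":0,"wz":0},{"tx":-16,"ty":-14.2,"tz":0,"wx":0,"wy":0,"wz":0},{"tx":-16,"ty":-14.2,"tz":0,"wx":0,"wy":0,"wz":0},{"tx":-16,"ty":-14.2,"tz":0,"wx":0,"wy":0,"wz":0},{"tx":-16,"ty":-14.2,"tz":0,"wx":0,"wy":0,"wz":0}]' >/dev/null
python3 -m pendant '[{"tx":-16,"ty":-14.2,"tz":6,"wx":0,"wy":0,"wz":-10.6},{"tx":-16,"ty":-14.2,"tz":6,"wx":0,"wy":0,"wz":-21.2},{"tx":-16,"ty":-14.2,"tz":6,"wx":0,"wy":0,"wz":-32},{"tx":-16,"ty":-14.2,"tz":6,"wx":0,"wy":0,"wz":-42.5},{"tx":-16,"ty":-14.2,"tz":6,"wx":0,"wy":0,"wz":-53}]'
python3 plan.py 124 .526,.055,.05
```

```text
clock: 2.98
ee_pos: [0.5277, 0.0535, 0.1614]
tool_rot: [0.783, -3.041, 0.001]
ft_force: [-0.6, 0.2, 0.1]
opening: 0.859
finger_force: 0.0
now 2.98 [0.5277 0.0535 0.1614] yaw 118.9 zax [-0.001 -0.001 -1.   ]
.526,.055,.05 [0.1, 0.2, 11.1]
```

```bash
python3 -m pendant '[{"tx":0.1,"ty":0.2,"tz":4,"wx":0,"wy":0,"wz":0},{"tx":0.1,"ty":0.2,"tz":8,"wx":0,"wy":0,"wz":0},{"tx":0.1,"ty":0.2,"tz":10,"wx":0,"wy":0,"wz":0},{"tx":0.1,"ty":0.2,"tz":11.1,"wx":0,"wy":0,"wz":0},{"tx":0.1,"ty":0.2,"tz":11.1,"wx":0,"wy":0,"wz":0}]'
python3 -m pendant '[{"tx":0,"ty":0,"tz":0,"wx":0,"wy":0,"wz":0},{"tx":0,"ty":0,"tz":0,"wx":0,"wy":0,"wz":0},{"tx":0,"ty":0,"tz":0,"wx":0,"wy":0,"wz":0},{"tx":0,"ty":0,"tz":0,"wx":0,"wy":0,"wz":0},{"tx":0,"ty":0,"tz":-1,"wx":0,"wy":0,"wz":0}]' -0.5 15
python3 plan.py 124 .526,.055,.095 .433,.164,.095 .433,.164,.017
```

```text
clock: 3.6
ee_pos: [0.5248, 0.0574, 0.0511]
tool_rot: [0.781, -3.042, -0.001]
ft_force: [0.8, -0.4, 0.3]
opening: 0.861
finger_force: 0.0
clock: 4.22
ee_pos: [0.5242, 0.0554, 0.0612]
tool_rot: [0.777, -3.042, -0.0]
ft_force: [0.2, -0.8, -1.1]
opening: 0.687
finger_force: 15.0
now 4.22 [0.5242 0.0554 0.0612] yaw 118.6 zax [-0.002 -0.    -1.   ]
.526,.055,.095 [-0.1, -0.1, -3.4]
.433,.164,.095 [1.6, 14.2, 0.0]
.433,.164,.017 [0.0, 0.0, 7.8]
```

```bash
python3 -m pendant '[{"tx":0,"ty":0,"tz":-4,"wx":0,"wy":0,"wz":0},{"tx":1.2,"ty":5.5,"tz":-4,"wx":0,"wy":0,"wz":0},{"tx":2.4,"ty":11.5,"tz":-4,"wx":0,"wy":0,"wz":0},{"tx":2.8,"ty":13.9,"tz":-4,"wx":0,"wy":0,"wz":0},{"tx":2.8,"ty":13.9,"tz":-4,"wx":0,"wy":0,"wz":0}]'
python3 -m pendant '[{"tx":0,"ty":0,"tz":3,"wx":0,"wy":0,"wz":0},{"tx":0,"ty":0,"tz":6,"wx":0,"wy":0,"wz":0},{"tx":0,"ty":0,"tz":7.5,"wx":0,"wy":0,"wz":0},{"tx":0,"ty":0,"tz":8.1,"wx":0,"wy":0,"wz":0},{"tx":0,"ty":0,"tz":8.1,"wx":0,"wy":0,"wz":0}]'
python3 -m pendant '[{"tx":0,"ty":0,"tz":0,"wx":0,"wy":0,"wz":0},{"tx":0,"ty":0,"tz":0,"wx":0,"wy":0,"wz":0},{"tx":0,"ty":0,"tz":0,"wx":0,"wy":0,"wz":0},{"tx":0,"ty":0,"tz":-1.5,"wx":0,"wy":0,"wz":0},{"tx":0,"ty":0,"tz":-6.5,"wx":0,"wy":0,"wz":0}]' 0.72 15
python3 plan.py 118.7 .570,.091,.085 .570,.091,.017 .57,.091,.06 .562,.182,.06 .562,.182,.017 .562,.182,.085 .48,.021,.085 .48,.021,.017 .48,.021,.06 .462,-.054,.06
```

```text
clock: 4.85
ee_pos: [0.4326, 0.1658, 0.1019]
tool_rot: [0.784, -3.042, -0.001]
ft_force: [-0.4, -1.1, -1.0]
opening: 0.685
finger_force: 15.0
clock: 5.48
ee_pos: [0.4347, 0.164, 0.0211]
tool_rot: [-0.776, 3.043, 0.0]
ft_force: [-0.1, -0.4, -0.9]
opening: 0.688
finger_force: 15.0
clock: 6.1
ee_pos: [0.4319, 0.1633, 0.0851]
tool_rot: [0.776, -3.039, 0.002]
ft_force: [0.8, 0.3, -0.4]
opening: 0.856
finger_force: 0.0
now 6.1 [0.4319 0.1633 0.0851] yaw 118.7 zax [-0.004 -0.003 -1.   ]
.570,.091,.085 [-8.6, -13.0, 0.0]
.570,.091,.017 [0.0, 0.0, 6.8]
.57,.091,.06 [0.0, 0.0, -4.3]
.562,.182,.06 [-3.7, 8.4, 0.0]
.562,.182,.017 [0.0, 0.0, 4.3]
.562,.182,.085 [0.0, 0.0, -6.8]
.48,.021,.085 [14.9, -10.2, 0.0]
.48,.021,.017 [0.0, 0.0, 6.8]
.48,.021,.06 [0.0, 0.0, -4.3]
.462,-.054,.06 [5.2, -5.7, 0.0]
```

```bash
python3 - <<'E'
from h import *
snap("top","t1",(150,160,320,290),(680,520))
for k in "abcde":print(k,[(np.round(d["at"],3).tolist(),round(d["conf"],2)) for d in spotter.spot_in("top",k+"_mid")][:3])
E
```

```text
a []
b [([0.73, -0.004, 0.03], 0.83), ([0.565, 0.093, 0.041], 0.77), ([0.438, -0.429, 0.225], 0.21)]
c [([0.536, -0.207, 0.03], 0.81), ([0.41, -0.202, 0.034], 0.73), ([0.478, 0.022, 0.041], 0.59)]
d [([0.545, 0.027, 0.045], 0.56), ([0.478, 0.02, 0.04], 0.52)]
e [([0.508, 0.069, 0.042], 0.76)]
```

View pics/t1.png

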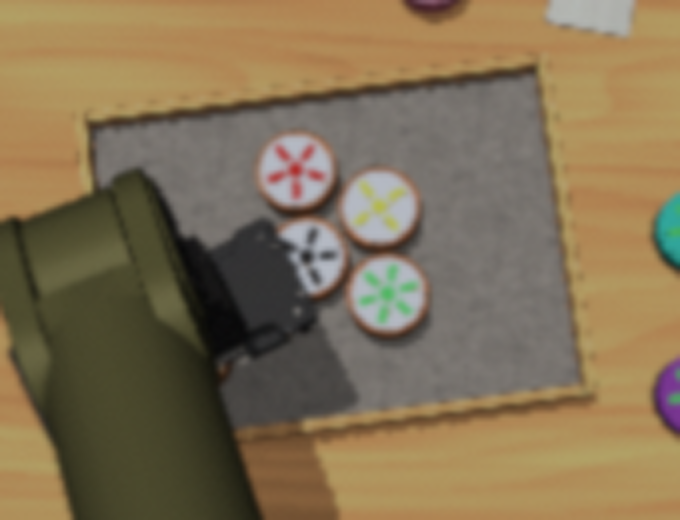

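The picture shows red (296,172), yellow (380,207), black (310,257) and green (388,295) flat and undisturbed. Moving red and then green.

```bash
python3 -m pendant '[{"tx":-3,"ty":-5,"tz":0,"wx":0,"wy":0,"wz":0},{"tx":-6.2,"ty":-10,"tz":0,"wx":0,"wy":0,"wz":0},{"tx":-8.6,"ty":-13,"tz":0,"wx":0,"wy":0,"wz":0},{"tx":-8.6,"ty":-13,"tz":0,"wx":0,"wy":0,"wz":0},{"tx":-8.6,"ty":-13,"tz":2.5,"wx":0,"wy":0,"wz":0}]'
python3 -m pendant '[{"tx":0,"ty":0,"tz":2.5,"wx":0,"wy":0,"wz":0},{"tx":0,"ty":0,"tz":4.3,"wx":0,"wy":0,"wz":0},{"tx":0,"ty":0,"tz":4.3,"wx":0,"wy":0,"wz":0},{"tx":0,"ty":0,"tz":4.3,"wx":0,"wy":0,"wz":0},{"tx":0,"ty":0,"tz":4.3,"wx":0,"wy":0,"wz":0}]'
python3 -m pendant '[{"tx":0,"ty":0,"tz":0,"wx":0,"wy":0,"wz":0},{"tx":0,"ty":0,"tz":0,"wx":0,"wy":0,"wz":0},{"tx":0,"ty":0,"tz":0,"wx":0,"wy":0,"wz":0},{"tx":0,"ty":0,"tz":0,"wx":0,"wy":0,"wz":0},{"tx":0,"ty":0,"tz":-4.3,"wx":0,"wy":0,"wz":0}]' -0.5 15
python3 -m pendant '[{"tx":-1.8,"ty":4.2,"tz":0,"wx":0,"wy":0,"wz":0},{"tx":-3.7,"ty":8.4,"tz":0,"wx":0,"wy":0,"wz":0},{"tx":-3.7,"ty":8.4,"tz":1,"wx":0,"wy":0,"wz":0},{"tx":-3.7,"ty":8.4,"tz":3.5,"wx":0,"wy":0,"wz":0},{"tx":-3.7,"ty":8.4,"tz":4.2,"wx":0,"wy":0,"wz":0}]'
python3 -m pendant '[{"tx":0,"ty":0,"tz":0,"wx":0,"wy":0,"wz":0},{"tx":0,"ty":0,"tz":0,"wx":0,"wy":0,"wz":0},{"tx":0,"ty":0,"tz":0,"wx":0,"wy":0,"wz":0},{"tx":0,"ty":0,"tz":0,"wx":0,"wy":0,"wz":0},{"tx":0,"ty":0,"tz":-5,"wx":0,"wy":0,"wz":0}]' 0.72 15
python3 -m pendant '[{"tx":0,"ty":0,"tz":-1.8,"wx":0,"wy":0,"wz":0},{"tx":5,"ty":-3.4,"tz":-1.8,"wx":0,"wy":0,"wz":0},{"tx":10,"ty":-6.8,"tz":-1.8,"wx":0,"wy":0,"wz":0},{"tx":14.9,"ty":-10.2,"tz":-1.8,"wx":0,"wy":0,"wz":0},{"tx":14.9,"ty":-10.2,"tz":-1.8,"wx":0,"wy":0,"wz":0}]'
python3 plan.py 118.7 .48,.021,.017 .48,.021,.06 .462,-.054,.06
```

```text
clock: 7.02
ee_pos: [0.5721, 0.0918, 0.0607]
tool_rot: [-0.777, 3.043, 0.001]
ft_force: [0.5, 0.9, -0.2]
opening: 0.858
finger_force: 0.0
clock: 7.65
ee_pos: [0.5725, 0.0916, 0.0187]
tool_rot: [-0.777, 3.042, 0.001]
ft_force: [-0.5, 0.4, 0.3]
opening: 0.863
finger_force: 0.0
clock: 8.28
ee_pos: [0.5685, 0.0909, 0.0577]
tool_rot: [0.776, -3.036, 0.001]
ft_force: [0.5, 0.4, 0.3]
opening: 0.683
finger_force: 15.0
clock: 8.9
ee_pos: [0.5621, 0.1815, 0.0173]
tool_rot: [0.775, -3.04, 0.001]
ft_force: [-7.9, -1.6, 21.6]
opening: 0.686
finger_force: 15.0
clock: 9.52
ee_pos: [0.5605, 0.1819, 0.0654]
tool_rot: [0.776, -3.036, 0.002]
ft_force: [0.8, 0.8, 0.0]
opening: 0.859
finger_force: 0.0
clock: 10.15
ee_pos: [0.4799, 0.0174, 0.0863]
tool_rot: [0.766, -3.045, -0.001]
ft_force: [0.2, 1.0, -0.1]
opening: 0.857
finger_force: 0.0
now 10.15 [0.4799 0.0174 0.0863] yaw 118.2 zax [-0.001  0.    -1.   ]
.48,.021,.017 [-0.2, 0.3, 6.9]
.48,.021,.06 [0.0, 0.0, -4.3]
.462,-.054,.06 [5.2, -5.7, 0.0]
```

```bash
python3 -m pendant '[{"tx":-0.2,"ty":0.3,"tz":2.5,"wx":0,"wy":0,"wz":0},{"tx":-0.2,"ty":0.3,"tz":5.5,"wx":0,"wy":0,"wz":0},{"tx":-0.2,"ty":0.3,"tz":6.8,"wx":0,"wy":0,"wz":0},{"tx":-0.2,"ty":0.3,"tz":6.8,"wx":0,"wy":0,"wz":0},{"tx":-0.2,"ty":0.3,"tz":6.8,"wx":0,"wy":0,"wz":0}]'
python3 -m pendant '[{"tx":0,"ty":0,"tz":0,"wx":0,"wy":0,"wz":0},{"tx":0,"ty":0,"tz":0,"wx":0,"wy":0,"wz":0},{"tx":0,"ty":0,"tz":0,"wx":0,"wy":0,"wz":0},{"tx":0,"ty":0,"tz":0,"wx":0,"wy":0,"wz":0},{"tx":0,"ty":0,"tz":-4.3,"wx":0,"wy":0,"wz":0}]' -0.5 15
python3 -m pendant '[{"tx":2.6,"ty":-2.8,"tz":0,"wx":0,"wy":0,"wz":0},{"tx":5.2,"ty":-5.7,"tz":0,"wx":0,"wy":0,"wz":0},{"tx":5.2,"ty":-5.7,"tz":1,"wx":0,"wy":0,"wz":0},{"tx":5.2,"ty":-5.7,"tz":3.3,"wx":0,"wy":0,"wz":0},{"tx":5.2,"ty":-5.7,"tz":4.1,"wx":0,"wy":0,"wz":0}]'
python3 -m pendant '[{"tx":0,"ty":0,"tz":0,"wx":0,"wy":0,"wz":0},{"tx":0,"ty":0,"tz":0,"wx":0,"wy":0,"wz":0},{"tx":0,"ty":0,"tz":0,"wx":0,"wy":0,"wz":0},{"tx":0,"ty":0,"tz":0,"wx":0,"wy":0,"wz":0},{"tx":0,"ty":0,"tz":-5,"wx":0,"wy":0,"wz":0}]' 0.72 15
python3 -m pendant '[{"tx":0,"ty":0,"tz":-2,"wx":0,"wy":0,"wz":10},{"tx":0,"ty":0,"tz":-2,"wx":0,"wy":0,"wz":20},{"tx":0,"ty":0,"tz":-2,"wx":0,"wy":0,"wz":30},{"tx":0,"ty":0,"tz":-2,"wx":0,"wy":0,"wz":40},{"tx":0,"ty":0,"tz":-2,"wx":0,"wy":0,"wz":48}]'
python3 plan.py 70.5 .545,.029,.085 .545,.029,.017 .545,.029,.06 .591,-.036,.06 .591,-.036,.018 .591,-.036,.085 .505,.081,.085 .505,.081,.017 .512,.064,.017
```

```text
clock: 10.78
ee_pos: [0.4833, 0.0257, 0.0194]
tool_rot: [-0.777, 3.042, 0.0]
ft_force: [-0.3, -0.5, 0.7]
opening: 0.862
finger_force: 0.0
clock: 11.4
ee_pos: [0.4792, 0.0251, 0.0593]
tool_rot: [0.775, -3.037, 0.0]
ft_force: [0.2, 0.1, -0.3]
opening: 0.685
finger_force: 15.0
clock: 12.02
ee_pos: [0.4626, -0.0486, 0.019]
tool_rot: [0.778, -3.04, -0.002]
ft_force: [-5.4, 2.5, 17.2]
opening: 0.685
finger_force: 15.0
clock: 12.65
ee_pos: [0.4609, -0.0494, 0.0684]
tool_rot: [0.776, -3.036, -0.001]
ft_force: [0.7, 0.1, -0.1]
opening: 0.857
finger_force: 0.0
clock: 13.28
ee_pos: [0.4641, -0.0495, 0.0907]
tool_rot: [0.535, 3.095, 0.001]
ft_force: [0.5, -0.7, 1.0]
opening: 0.863
finger_force: 0.0
now 13.28 [ 0.4641 -0.0495  0.0907] yaw 70.4 zax [ 0.  0. -1.]
.545,.029,.085 [-5.0, 10.1, 0.6]
.545,.029,.017 [0.0, 0.0, 6.8]
.545,.029,.06 [0.0, 0.0, -4.3]
.591,-.036,.06 [-6.5, -4.6, 0.0]
.591,-.036,.018 [0.0, 0.0, 4.2]
.591,-.036,.085 [0.0, 0.0, -6.7]
.505,.081,.085 [12.0, 8.2, 0.0]
.505,.081,.017 [0.0, 0.0, 6.8]
.512,.064,.017 [-1.2, -1.4, 0.0]
```

```bash
python3 -m pendant '[{"tx":-2.5,"ty":5,"tz":0,"wx":0,"wy":0,"wz":0},{"tx":-5,"ty":10.1,"tz":0.6,"wx":0,"wy":0,"wz":0},{"tx":-5,"ty":10.1,"tz":0.6,"wx":0,"wy":0,"wz":0},{"tx":-5,"ty":10.1,"tz":0.6,"wx":0,"wy":0,"wz":0},{"tx":-5,"ty":10.1,"tz":3,"wx":0,"wy":0,"wz":0}]'
python3 -m pendant '[{"tx":0,"ty":0,"tz":2.5,"wx":0,"wy":0,"wz":0},{"tx":0,"ty":0,"tz":4.3,"wx":0,"wy":0,"wz":0},{"tx":0,"ty":0,"tz":4.3,"wx":0,"wy":0,"wz":0},{"tx":0,"ty":0,"tz":4.3,"wx":0,"wy":0,"wz":0},{"tx":0,"ty":0,"tz":4.3,"wx":0,"wy":0,"wz":0}]'
python3 -m pendant '[{"tx":0,"ty":0,"tz":0,"wx":0,"wy":0,"wz":0},{"tx":0,"ty":0,"tz":0,"wx":0,"wy":0,"wz":0},{"tx":0,"ty":0,"tz":0,"wx":0,"wy":0,"wz":0},{"tx":0,"ty":0,"tz":0,"wx":0,"wy":0,"wz":0},{"tx":0,"ty":0,"tz":-4.3,"wx":0,"wy":0,"wz":0}]' -0.5 15
python3 -m pendant '[{"tx":-3.2,"ty":-2.3,"tz":0,"wx":0,"wy":0,"wz":0},{"tx":-6.5,"ty":-4.6,"tz":0,"wx":0,"wy":0,"wz":0},{"tx":-6.5,"ty":-4.6,"tz":1,"wx":0,"wy":0,"wz":0},{"tx":-6.5,"ty":-4.6,"tz":3.3,"wx":0,"wy":0,"wz":0},{"tx":-6.5,"ty":-4.6,"tz":4.1,"wx":0,"wy":0,"wz":0}]'
python3 -m pendant '[{"tx":0,"ty":0,"tz":0,"wx":0,"wy":0,"wz":0},{"tx":0,"ty":0,"tz":0,"wx":0,"wy":0,"wz":0},{"tx":0,"ty":0,"tz":0,"wx":0,"wy":0,"wz":0},{"tx":0,"ty":0,"tz":0,"wx":0,"wy":0,"wz":0},{"tx":0,"ty":0,"tz":-5,"wx":0,"wy":0,"wz":0}]' 0.72 15
python3 -m pendant '[{"tx":0,"ty":0,"tz":-1.8,"wx":0,"wy":0,"wz":0},{"tx":4,"ty":2.8,"tz":-1.8,"wx":0,"wy":0,"wz":0},{"tx":8,"ty":5.6,"tz":-1.8,"wx":0,"wy":0,"wz":0},{"tx":12,"ty":8.2,"tz":-1.8,"wx":0,"wy":0,"wz":0},{"tx":12,"ty":8.2,"tz":-1.8,"wx":0,"wy":0,"wz":0}]'
python3 plan.py 70.5 .505,.080,.017 .512,.064,.017
```

```text
clock: 13.9
ee_pos: [0.5458, 0.028, 0.0622]
tool_rot: [0.53, 3.093, 0.003]
ft_force: [0.6, -0.3, -0.2]
opening: 0.86
finger_force: 0.0
clock: 14.52
ee_pos: [0.5455, 0.0293, 0.0186]
tool_rot: [0.528, 3.095, 0.002]
ft_force: [0.5, -0.3, 0.0]
opening: 0.86
finger_force: 0.0
clock: 15.15
ee_pos: [0.5415, 0.029, 0.058]
tool_rot: [-0.526, -3.09, 0.005]
ft_force: [0.4, 0.4, 0.5]
opening: 0.687
finger_force: 15.0
clock: 15.78
ee_pos: [0.5888, -0.0347, 0.0176]
tool_rot: [-0.526, -3.093, 0.0]
ft_force: [-6.3, -0.6, 19.0]
opening: 0.688
finger_force: 15.0
clock: 16.4
ee_pos: [0.5875, -0.0353, 0.0666]
tool_rot: [-0.526, -3.089, 0.003]
ft_force: [1.1, 0.4, -0.1]
opening: 0.857
finger_force: 0.0
clock: 17.02
ee_pos: [0.5023, 0.0854, 0.0872]
tool_rot: [-0.517, -3.096, -0.003]
ft_force: [0.1, -0.8, 0.6]
opening: 0.858
finger_force: 0.0
now 17.02 [0.5023 0.0854 0.0872] yaw 71.0 zax [-0.002  0.002 -1.   ]
.505,.080,.017 [-0.4, -0.4, 7.0]
.512,.064,.017 [-1.2, -1.3, 0.0]
```

```bash
python3 -m pendant '[{"tx":-0.4,"ty":-0.4,"tz":2.5,"wx":0,"wy":0,"wz":0},{"tx":-0.4,"ty":-0.4,"tz":5.5,"wx":0,"wy":0,"wz":0},{"tx":-0.4,"ty":-0.4,"tz":6.9,"wx":0,"wy":0,"wz":0},{"tx":-0.4,"ty":-0.4,"tz":6.9,"wx":0,"wy":0,"wz":0},{"tx":-0.4,"ty":-0.4,"tz":6.9,"wx":0,"wy":0,"wz":0}]'
python3 -m pendant '[{"tx":0,"ty":0,"tz":0,"wx":0,"wy":0,"wz":0},{"tx":0,"ty":0,"tz":0,"wx":0,"wy":0,"wz":0},{"tx":0,"ty":0,"tz":0,"wx":0,"wy":0,"wz":0},{"tx":0,"ty":0,"tz":0,"wx":0,"wy":0,"wz":0},{"tx":0,"ty":0,"tz":-1.5,"wx":0,"wy":0,"wz":0}]' -0.5 15
python3 -m pendant '[{"tx":-1.2,"ty":-1.3,"tz":0,"wx":0,"wy":0,"wz":0},{"tx":-1.2,"ty":-1.3,"tz":0,"wx":0,"wy":0,"wz":0},{"tx":-1.2,"ty":-1.3,"tz":1,"wx":0,"wy":0,"wz":0},{"tx":-1.2,"ty":-1.3,"tz":1.3,"wx":0,"wy":0,"wz":0},{"tx":-1.2,"ty":-1.3,"tz":1.3,"wx":0,"wy":0,"wz":0}]'
python3 -m pendant '[{"tx":0,"ty":0,"tz":0,"wx":0,"wy":0,"wz":0},{"tx":0,"ty":0,"tz":0,"wx":0,"wy":0,"wz":0},{"tx":0,"ty":0,"tz":0,"wx":0,"wy":0,"wz":0},{"tx":0,"ty":0,"tz":0,"wx":0,"wy":0,"wz":0},{"tx":0,"ty":0,"tz":-5,"wx":0,"wy":0,"wz":0}]' 0.72 15
python3 plan.py 71 .45,-.12,.25
python3 -c "
from h import *
print(ctrl.observe()['joints'].round(2))"
```

```text
clock: 17.65
ee_pos: [0.5081, 0.0763, 0.0194]
tool_rot: [0.528, 3.096, 0.001]
ft_force: [0.0, -0.6, -0.5]
opening: 0.861
finger_force: 0.0
clock: 18.27
ee_pos: [0.5057, 0.0758, 0.033]
tool_rot: [-0.527, -3.094, 0.003]
ft_force: [0.0, 0.1, -0.0]
opening: 0.683
finger_force: 15.0
clock: 18.9
ee_pos: [0.5135, 0.0605, 0.02]
tool_rot: [-0.527, -3.096, 0.001]
ft_force: [-0.5, 0.1, -0.3]
opening: 0.684
finger_force: 15.0
clock: 19.52
ee_pos: [0.5109, 0.0596, 0.0679]
tool_rot: [-0.526, -3.09, 0.006]
ft_force: [1.2, 0.8, 1.4]
opening: 0.857
finger_force: 0.0
now 19.52 [0.5109 0.0596 0.0679] yaw 70.7 zax [-0.008 -0.003 -1.   ]
.45,-.12,.25 [-0.1, -19.0, -18.2]
[-0.65  0.19  0.53  1.97 -0.11  1.02  1.16]
```

```bash
cat > rel.py <<'E'
from geo import *
W=np.array([.450,-.380,.089])
def Rt(phi=0,lean=40):  # phi deg: tool turned about dryer y (tip fixed on wheel), + = top rolls +x
    l=np.deg2rad(lean);Y=dx;Z=-np.cos(l)*np.array([0,0,1.])-np.sin(l)*dy
    A=np.c_[np.cross(Y,Z),Y,Z]
    return Ro.from_rotvec(dy*np.deg2rad(phi)).as_matrix()@A
def loc(x,y,z): return W+x*dx+y*dy+np.array([0,0,z])
def cmd(p,R,p0=None,R0=None):
    s=ctrl.observe()
    if p0 is None:p0=s["ee_pos"];R0=Ro.from_rotvec(s["tool_rot"]).as_matrix()
    t=100*R0.T@(p-p0);w=np.rad2deg(Ro.from_matrix(R0.T@R).as_rotvec())
    return t.round(2).tolist(),w.round(1).tolist()
E
python3 -m pendant '[{"tx":0,"ty":0,"tz":-5,"wx":0,"wy":0,"wz":0},{"tx":0,"ty":-4,"tz":-9,"wx":0,"wy":0,"wz":0},{"tx":0,"ty":-8,"tz":-13,"wx":0,"wy":0,"wz":0},{"tx":0,"ty":-13,"tz":-16,"wx":0,"wy":0,"wz":0},{"tx":0,"ty":-17,"tz":-18,"wx":0,"wy":0,"wz":0}]' -1 10
python3 -m pendant '[{"tx":0,"ty":-2,"tz":0,"wx":0,"wy":0,"wz":9},{"tx":0,"ty":-2,"tz":0,"wx":0,"wy":0,"wz":18},{"tx":0,"ty":-2,"tz":0,"wx":0,"wy":0,"wz":27},{"tx":0,"ty":-2,"tz":0,"wx":0,"wy":0,"wz":36},{"tx":0,"ty":-2,"tz":0,"wx":0,"wy":0,"wz":45}]'
python3 -m pendant '[{"tx":0,"ty":0,"tz":0,"wx":0,"wy":0,"wz":8},{"tx":0,"ty":0,"tz":0,"wx":0,"wy":0,"wz":16},{"tx":0,"ty":0,"tz":0,"wx":0,"wy":0,"wz":24},{"tx":0,"ty":0,"tz":0,"wx":0,"wy":0,"wz":31},{"tx":0,"ty":0,"tz":0,"wx":0,"wy":0,"wz":31}]'
python3 -m pendant '[{"tx":0,"ty":0,"tz":0,"wx":0,"wy":-8,"wz":0},{"tx":0,"ty":0,"tz":0,"wx":0,"wy":-16,"wz":0},{"tx":0,"ty":0,"tz":0,"wx":0,"wy":-24,"wz":0},{"tx":0,"ty":0,"tz":0,"wx":0,"wy":-32,"wz":0},{"tx":0,"ty":0,"tz":0,"wx":0,"wy":-40,"wz":0}]'
python3 - <<'E'
from rel import *
print(ctrl.observe()["joints"].round(2))
print(cmd(loc(-.0,.07,.10),Rt()))
im=snap("top","t2",(150,160,406,352),(800,600))
E
```

```text
clock: 20.15
ee_pos: [0.4575, -0.1024, 0.2523]
tool_rot: [0.53, 3.094, 0.002]
ft_force: [0.5, 0.6, 0.6]
opening: 0.378
finger_force: 0.0
clock: 20.78
ee_pos: [0.4511, -0.1193, 0.2506]
tool_rot: [-1.68, -2.654, -0.001]
ft_force: [0.5, -0.1, -0.3]
opening: 0.004
finger_force: 0.0
clock: 21.4
ee_pos: [0.4511, -0.1193, 0.2506]
tool_rot: [-2.321, -2.116, -0.0]
ft_force: [0.1, 0.7, -1.1]
opening: 0.005
finger_force: 0.0
clock: 22.02
ee_pos: [0.4517, -0.1187, 0.251]
tool_rot: [1.906, 1.741, -0.697]
ft_force: [-0.8, 0.2, -0.7]
opening: -0.0
finger_force: 0.0
[-0.58  0.01  0.28  1.93  0.64  1.52 -0.52]
([-10.54, 2.22, 17.02], [0.1, 0.2, 0.2])
```

View pics/t2.png

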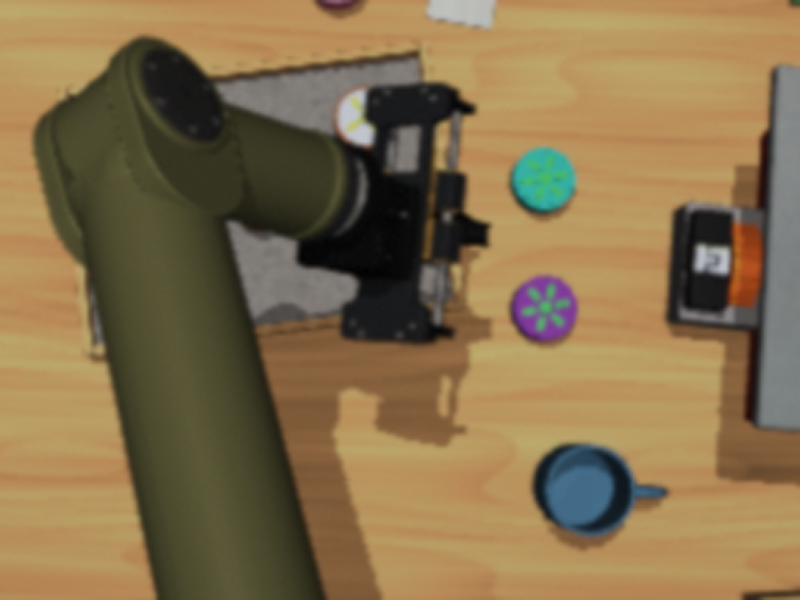

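The view shows the wheel and window clear at about (745,262) and (712,262), with the tool leaning correctly. Moving in towards the wheel.

```bash
python3 -m pendant '[{"tx":-2.5,"ty":0.5,"tz":4,"wx":0,"wy":0,"wz":0},{"tx":-5,"ty":1,"tz":8,"wx":0,"wy":0,"wz":0},{"tx":-7.5,"ty":1.6,"tz":12,"wx":0,"wy":0,"wz":0},{"tx":-10.5,"ty":2.2,"tz":17,"wx":0,"wy":0,"wz":0},{"tx":-10.5,"ty":2.2,"tz":17,"wx":0,"wy":0,"wz":0}]'
cat >> rel.py <<'E'
def pose(phi,r,y=0): # TCP at radius r (mm) from axle, tool turned by phi
    a=np.deg2rad(phi);return loc(r/1e3*np.sin(a),y/1e3,-.042+r/1e3*np.cos(a)),Rt(phi)
def chain(*ps):
    prev=None
    for a in ps:
        p,R=pose(*a);print(a,*(cmd(p,R) if prev is None else cmd(p,R,*prev)));prev=(p,R)
E
python3 - <<'E'
from rel import *
chain((-20,62),(-20,52))
E
```

```text
clock: 22.7
ee_pos: [0.4518, -0.3149, 0.1872]
tool_rot: [1.919, 1.736, -0.701]
ft_force: [-0.9, 0.3, 0.1]
opening: 0.007
finger_force: 0.0
(-20, 62) [0.28, -1.62, 10.46] [-15.7, 0.1, 12.7]
(-20, 52) [0.64, -0.0, 0.77] [0.0, 0.0, 0.0]
```

```bash
python3 -m pendant '[{"tx":0,"ty":-1,"tz":2.5,"wx":-6,"wy":0,"wz":5},{"tx":0.1,"ty":-1.6,"tz":5,"wx":-12,"wy":0,"wz":10},{"tx":0.3,"ty":-1.6,"tz":8,"wx":-15.7,"wy":0,"wz":12.7},{"tx":0.3,"ty":-1.6,"tz":10.4,"wx":-15.7,"wy":0,"wz":12.7},{"tx":0.3,"ty":-1.6,"tz":10.4,"wx":-15.7,"wy":0,"wz":12.7}]'
python3 - <<'E'
from rel import *
print(ctrl.observe()["joints"].round(2))
chain((-20,62),(-20,52))
im=snap("top","t3",(330,190,410,290),(640,600))
E
```

```text
clock: 23.32
ee_pos: [0.4324, -0.3731, 0.1055]
tool_rot: [1.873, 1.506, -0.358]
ft_force: [0.2, -0.0, 0.2]
opening: 0.006
finger_force: 0.0
[-0.27 -0.02  0.55  2.33  1.14  0.71 -0.8 ]
(-20, 62) [-0.45, -0.3, 0.27] [0.3, -0.1, 0.2]
(-20, 52) [0.64, -0.0, 0.77] [0.0, 0.0, 0.0]
```

View pics/t3.png

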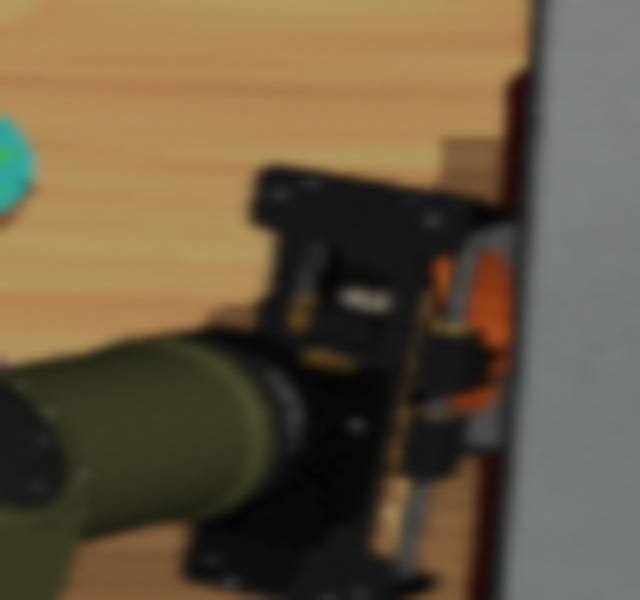

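The picture shows the shut fingertips at about (470,400), over the near part of the orange rim. Closing in on contact.

```bash
python3 -m pendant '[{"tx":0,"ty":-0.3,"tz":0.5,"wx":0,"wy":0,"wz":0},{"tx":0.2,"ty":-0.3,"tz":1,"wx":0,"wy":0,"wz":0},{"tx":0.2,"ty":-0.3,"tz":1,"wx":0,"wy":0,"wz":0},{"tx":0.2,"ty":-0.3,"tz":1,"wx":0,"wy":0,"wz":0},{"tx":0.2,"ty":-0.3,"tz":1,"wx":0,"wy":0,"wz":0}]'
python3 -m pendant '[{"tx":0.06,"ty":0,"tz":0.08,"wx":0,"wy":0,"wz":0},{"tx":0.12,"ty":0,"tz":0.15,"wx":0,"wy":0,"wz":0},{"tx":0.12,"ty":0,"tz":0.15,"wx":0,"wy":0,"wz":0},{"tx":0.12,"ty":0,"tz":0.15,"wx":0,"wy":0,"wz":0},{"tx":0.12,"ty":0,"tz":0.15,"wx":0,"wy":0,"wz":0}]'
python3 - <<'E'
from rel import *
chain((-20,52),(-20,50),(-10,50),(0,50),(10,50),(20,50))
E
```

```text
clock: 24.0
ee_pos: [0.4334, -0.3779, 0.0968]
tool_rot: [1.872, 1.505, -0.356]
ft_force: [-0.0, -0.2, 1.4]
opening: 0.001
finger_force: 0.0
clock: 24.62
ee_pos: [0.434, -0.3779, 0.0949]
tool_rot: [1.872, 1.505, -0.356]
ft_force: [0.2, 0.6, -0.7]
opening: 0.005
finger_force: 0.0
(-20, 52) [-0.14, -0.13, -0.07] [0.4, -0.1, 0.2]
(-20, 50) [0.13, 0.0, 0.15] [0.0, 0.0, 0.0]
(-10, 50) [0.05, 0.87, 0.06] [7.7, 0.0, -6.4]
(0, 50) [0.05, 0.87, 0.06] [7.7, -0.0, -6.4]
(10, 50) [0.05, 0.87, 0.06] [7.7, 0.0, -6.4]
(20, 50) [0.05, 0.87, 0.06] [7.7, -0.0, -6.4]
```

```bash
python3 -m pendant '[{"tx":0.06,"ty":0,"tz":0.08,"wx":0,"wy":0,"wz":0},{"tx":0.12,"ty":0,"tz":0.15,"wx":0,"wy":0,"wz":0},{"tx":0.12,"ty":0,"tz":0.15,"wx":0,"wy":0,"wz":0},{"tx":0.12,"ty":0,"tz":0.15,"wx":0,"wy":0,"wz":0},{"tx":0.12,"ty":0,"tz":0.15,"wx":0,"wy":0,"wz":0}]'
python3 -m pendant '[{"tx":0.06,"ty":0,"tz":0.08,"wx":0,"wy":0,"wz":0},{"tx":0.12,"ty":0,"tz":0.15,"wx":0,"wy":0,"wz":0},{"tx":0.12,"ty":0,"tz":0.15,"wx":0,"wy":0,"wz":0},{"tx":0.12,"ty":0,"tz":0.15,"wx":0,"wy":0,"wz":0},{"tx":0.12,"ty":0,"tz":0.15,"wx":0,"wy":0,"wz":0}]'
```

```text
clock: 25.25
ee_pos: [0.4347, -0.378, 0.0932]
tool_rot: [1.872, 1.505, -0.356]
ft_force: [0.2, 0.1, -0.2]
opening: 0.005
finger_force: 0.2
clock: 25.88
ee_pos: [0.4359, -0.3785, 0.0924]
tool_rot: [1.871, 1.504, -0.356]
ft_force: [-3.5, 3.0, 9.2]
opening: 0.007
finger_force: 5.1
```

```bash
python3 -m pendant '[{"tx":0.01,"ty":0.41,"tz":0.01,"wx":3.8,"wy":0,"wz":-3.2},{"tx":0.05,"ty":0.82,"tz":0.06,"wx":7.7,"wy":0,"wz":-6.4},{"tx":0.1,"ty":1.22,"tz":0.12,"wx":11.5,"wy":0,"wz":-9.6},{"tx":0.18,"ty":1.61,"tz":0.22,"wx":15.3,"wy":0,"wz":-12.9},{"tx":0.18,"ty":1.61,"tz":0.22,"wx":15.3,"wy":0,"wz":-12.9}]'
python3 -m pendant '[{"tx":0.01,"ty":0.41,"tz":0.01,"wx":3.8,"wy":0,"wz":-3.2},{"tx":0.05,"ty":0.82,"tz":0.06,"wx":7.7,"wy":0,"wz":-6.4},{"tx":0.1,"ty":1.22,"tz":0.12,"wx":11.5,"wy":0,"wz":-9.6},{"tx":0.18,"ty":1.61,"tz":0.22,"wx":15.3,"wy":0,"wz":-12.9},{"tx":0.18,"ty":1.61,"tz":0.22,"wx":15.3,"wy":0,"wz":-12.9}]'
python3 - <<'E'
from rel import *
print(ctrl.observe()["joints"].round(2))
chain((20,46),(20,55))
E
```

```text
clock: 26.5
ee_pos: [0.4539, -0.38, 0.0954]
tool_rot: [1.9, 1.743, -0.69]
ft_force: [0.9, 0.7, 7.0]
opening: 0.007
finger_force: 3.9
clock: 27.12
ee_pos: [0.4695, -0.3817, 0.092]
tool_rot: [1.884, 1.966, -1.052]
ft_force: [2.0, 0.5, 5.6]
opening: 0.008
finger_force: 3.6
[-0.18  0.48  0.48  1.81  0.6   1.15 -0.01]
(20, 46) [0.19, -0.31, 0.23] [0.6, 0.4, 0.2]
(20, 55) [-0.58, -0.0, -0.69] [0.0, 0.0, 0.0]
```

```bash
python3 -m pendant '[{"tx":-0.6,"ty":0,"tz":-0.7,"wx":0,"wy":0,"wz":0},{"tx":-1,"ty":0,"tz":-4,"wx":0,"wy":0,"wz":0},{"tx":-1,"ty":0,"tz":-9,"wx":0,"wy":0,"wz":0},{"tx":2,"ty":0,"tz":-12,"wx":0,"wy":0,"wz":0},{"tx":8,"ty":0,"tz":-12,"wx":0,"wy":0,"wz":0}]'
python3 - <<'E'
from rel import *
a=cv2.cvtColor(cv2.imread("pics/top0.png"),cv2.COLOR_BGR2RGB)
b=capture("top");cv2.imwrite("pics/t4raw.png",cv2.cvtColor(b,cv2.COLOR_RGB2BGR))
f=lambda im:cv2.resize(im[232:262,362:392][::-1,::-1],(400,400),interpolation=cv2.INTER_LANCZOS4)
save(np.hstack([f(a),f(b)]),"dig1")
chain((-20,62),(-20,47.5))
E
```

```text
clock: 27.75
ee_pos: [0.4951, -0.2436, 0.1317]
tool_rot: [1.891, 1.963, -1.043]
ft_force: [0.6, 0.8, -1.1]
opening: 0.008
finger_force: 0.0
(-20, 62) [-9.17, -4.2, 12.12] [-30.1, -0.4, 26.4]
(-20, 47.5) [0.93, -0.0, 1.11] [0.0, 0.0, 0.0]
```

View pics/dig1.png

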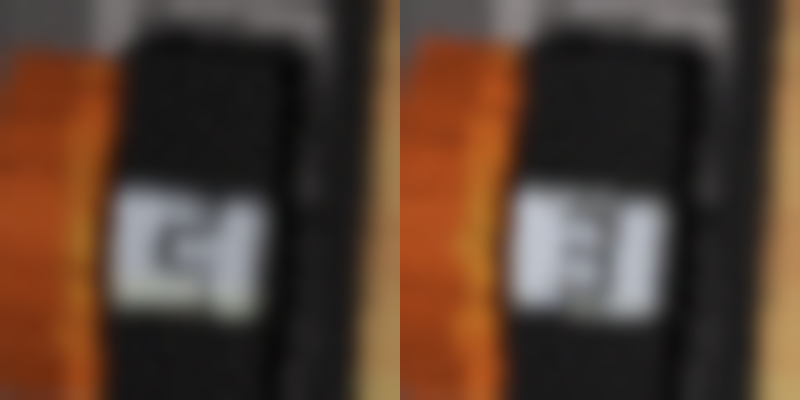

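The right crop shows a clear 3 near the window's centre at about (590,250), against a 2 sitting slightly high before. The stroke therefore rolled the wheel about one digit in the right direction. I'll quantify the offset.

```bash
cat > dig.py <<'E'
from rel import *
def prof(im,show=True):
    xs=np.arange(-16,16.1,1);ys=np.arange(-18,18.1,1)
    X=[loc(x/1e3,.031+y/1e3,-.012) for x in xs for y in ys]
    uv=w2px("top",X).astype(np.float32).reshape(len(xs),len(ys),2)
    g=cv2.cvtColor(im,cv2.COLOR_RGB2GRAY).astype(np.float32)
    G=cv2.remap(g,uv[...,0],uv[...,1],cv2.INTER_CUBIC)
    return xs,ys,G
if __name__=="__main__":
    for n in("top0","t4raw"):
        xs,ys,G=prof(cv2.cvtColor(cv2.imread(f"pics/{n}.png"),cv2.COLOR_BGR2RGB))
        print(n);print("     y",ys[::2].astype(int))
        for i in range(0,len(xs),1):print(int(xs[i]),G[i,::2].astype(int))
E
python3 dig.py
```

```text
top0
     y [-18 -16 -14 -12 -10  -8  -6  -4  -2   0   2   4   6   8  10  12  14  16
  18]
-16 [27 19 19 18 19 20 20 20 21 21 21 22 23 23 23 22 18 13 16]
-15 [26 19 19 19 21 22 22 22 22 22 22 22 22 22 22 22 17 14 17]
-14 [28 23 25 26 26 25 24 23 23 23 23 23 23 24 25 25 19 14 17]
-13 [32 29 31 31 30 29 28 27 27 27 27 28 30 31 32 30 21 15 17]
-12 [36 37 42 42 41 41 41 39 37 34 32 33 36 39 39 36 26 16 17]
-11 [45 53 61 62 61 57 55 52 47 41 38 39 46 53 54 49 34 19 16]
-10 [59 74 80 81 78 74 71 67 60 53 49 53 66 74 72 62 42 22 15]
-9 [ 72  92  99 104 100  96  95  88  79  68  61  66  83  92  88  76  50  26
  15]
-8 [ 89 116 123 128 123 116 113 104  93  80  72  81 101 113 110  92  61  30
  15]
-7 [102 133 141 143 138 131 126 117 107  93  86  97 119 133 126 105  69  32
  16]
-6 [110 144 153 156 151 142 136 128 117 101  95 106 130 145 135 112  73  35
  17]
-5 [120 157 165 167 159 146 138 129 119 104 101 115 141 156 145 120  78  37
  17]
-4 [123 160 168 169 158 143 134 126 120 110 110 125 150 162 149 123  79  38
  18]
-3 [121 160 169 168 154 137 126 122 119 112 115 130 152 162 150 123  78  37

[... 3488 characters left out ...]
144 129 128 154 180 186 172 131  79  42
  19]
9 [142 176 193 189 176 159 149 148 138 126 127 154 180 185 172 128  76  40
  18]
10 [138 175 193 187 174 154 139 139 130 122 128 155 180 183 170 129  77  41
  18]
11 [135 171 190 183 168 145 128 129 123 121 130 156 179 182 169 129  78  41
  18]
12 [129 163 179 172 158 136 121 123 119 120 131 155 175 175 161 121  73  39
  18]
13 [119 152 169 162 149 127 115 117 113 117 128 148 163 161 149 112  67  36
  18]
14 [109 139 153 146 133 112 103 106 106 111 122 140 152 148 136 101  61  33
  18]
15 [ 95 118 126 120 110  97  93  99 101 105 113 127 134 127 113  82  51  28
  17]
16 [ 79  96 102  97  87  82  83  89  90  92  96 104 106 102  91  67  43  24
  17]
```

The window shows up from -9.5 to +15.5 mm in my coordinates. The 3's bars are symmetric about +3.3 mm, so the wheel stands at about 1.9 rad and needs roughly 0.61 rad more.

```bash
python3 -m pendant '[{"tx":-8,"ty":-1,"tz":0,"wx":-7,"wy":0,"wz":6},{"tx":-9,"ty":-3,"tz":0,"wx":-14,"wy":0,"wz":12},{"tx":-9,"ty":-4.2,"tz":2,"wx":-21,"wy":0,"wz":18},{"tx":-9,"ty":-4.2,"tz":3,"wx":-27.8,"wy":0,"wz":24},{"tx":-9,"ty":-4.2,"tz":3,"wx":-27.8,"wy":0,"wz":24}]'
python3 - <<'E'
from rel import *
chain((-17,62),(-17,49))
E
```

```text
clock: 28.42
ee_pos: [0.4534, -0.3297, 0.1741]
tool_rot: [1.89, 1.541, -0.415]
ft_force: [0.8, -0.2, 1.0]
opening: 0.002
finger_force: 0.0
(-17, 62) [-0.0, -3.54, 7.85] [-0.4, -0.1, 0.1]
(-17, 49) [0.84, -0.0, 1.0] [0.0, 0.0, 0.0]
```

```bash
python3 -m pendant '[{"tx":0,"ty":-1.5,"tz":2.5,"wx":0,"wy":0,"wz":0},{"tx":0,"ty":-3.5,"tz":5,"wx":0,"wy":0,"wz":0},{"tx":0,"ty":-3.5,"tz":7.8,"wx":0,"wy":0,"wz":0},{"tx":0,"ty":-3.5,"tz":7.8,"wx":0,"wy":0,"wz":0},{"tx":0,"ty":-3.5,"tz":7.8,"wx":0,"wy":0,"wz":0}]'
python3 -m pendant '[{"tx":0.4,"ty":0,"tz":0.5,"wx":0,"wy":0,"wz":0},{"tx":0.84,"ty":0,"tz":1,"wx":0,"wy":0,"wz":0},{"tx":0.84,"ty":0,"tz":1,"wx":0,"wy":0,"wz":0},{"tx":0.84,"ty":0,"tz":1,"wx":0,"wy":0,"wz":0},{"tx":0.84,"ty":0,"tz":1,"wx":0,"wy":0,"wz":0}]'
python3 - <<'E'
from rel import *
chain((-17,47),(-17,46))
E
```

```text
clock: 29.05
ee_pos: [0.4405, -0.3753, 0.1085]
tool_rot: [1.879, 1.549, -0.411]
ft_force: [1.5, 8.1, -3.7]
opening: 0.006
finger_force: 0.0
clock: 29.68
ee_pos: [0.4408, -0.3788, 0.097]
tool_rot: [1.886, 1.538, -0.413]
ft_force: [0.9, 0.4, 0.0]
opening: 0.011
finger_force: 0.0
(-17, 47) [0.21, -0.57, 0.29] [-0.1, 0.1, 0.1]
(-17, 46) [0.06, -0.0, 0.08] [0.0, 0.0, 0.0]
```

```bash
python3 -m pendant '[{"tx":0,"ty":-0.3,"tz":0,"wx":0,"wy":0,"wz":0},{"tx":0,"ty":-0.57,"tz":0,"wx":0,"wy":0,"wz":0},{"tx":0.1,"ty":-0.57,"tz":0.12,"wx":0,"wy":0,"wz":0},{"tx":0.22,"ty":-0.57,"tz":0.28,"wx":0,"wy":0,"wz":0},{"tx":0.22,"ty":-0.57,"tz":0.28,"wx":0,"wy":0,"wz":0}]'
python3 - <<'E'
from rel import *
print(ctrl.observe()["joints"].round(2))
chain((-17,47),(-17,46))
E
```

```text
clock: 30.3
ee_pos: [0.4373, -0.3786, 0.0928]
tool_rot: [1.884, 1.538, -0.413]
ft_force: [-2.1, 3.0, 7.5]
opening: 0.002
finger_force: 4.6
[-0.28  0.05  0.57  2.29  1.08  0.7  -0.75]
(-17, 47) [0.02, -0.11, 0.05] [-0.0, 0.1, 0.1]
(-17, 46) [0.06, -0.0, 0.08] [0.0, 0.0, 0.0]
```

```bash
python3 -m pendant '[{"tx":0,"ty":0.34,"tz":0.01,"wx":3.2,"wy":0,"wz":-2.6},{"tx":0.03,"ty":0.67,"tz":0.04,"wx":6.3,"wy":0,"wz":-5.3},{"tx":0.07,"ty":1.01,"tz":0.08,"wx":9.5,"wy":0,"wz":-8},{"tx":0.13,"ty":1.34,"tz":0.15,"wx":12.6,"wy":0,"wz":-10.6},{"tx":0.13,"ty":1.34,"tz":0.15,"wx":12.6,"wy":0,"wz":-10.6}]'
python3 -m pendant '[{"tx":0,"ty":0.34,"tz":0.01,"wx":3.2,"wy":0,"wz":-2.6},{"tx":0.03,"ty":0.67,"tz":0.04,"wx":6.3,"wy":0,"wz":-5.3},{"tx":0.07,"ty":1.01,"tz":0.08,"wx":9.5,"wy":0,"wz":-8},{"tx":0.13,"ty":1.34,"tz":0.15,"wx":12.6,"wy":0,"wz":-10.6},{"tx":0.13,"ty":1.34,"tz":0.15,"wx":12.6,"wy":0,"wz":-10.6}]'
python3 -m pendant '[{"tx":-0.6,"ty":0,"tz":-0.7,"wx":0,"wy":0,"wz":0},{"tx":-1,"ty":0,"tz":-4,"wx":0,"wy":0,"wz":0},{"tx":-1,"ty":0,"tz":-9,"wx":0,"wy":0,"wz":0},{"tx":2,"ty":0,"tz":-12,"wx":0,"wy":0,"wz":0},{"tx":8,"ty":0,"tz":-12,"wx":0,"wy":0,"wz":0}]'
python3 - <<'E'
from dig import *
b=capture("top");cv2.imwrite("pics/t5raw.png",cv2.cvtColor(b,cv2.COLOR_RGB2BGR))
out=[]
for n in("t4raw","t5raw"):
    xs,ys,G=prof(cv2.cvtColor(cv2.imread(f"pics/{n}.png"),cv2.COLOR_BGR2RGB))
    N=G/G[:,[4]]
    print(n);print(ys[4:27:2].astype(int))
    if n=="t5raw":
        for i in range(6,len(xs)):print(int(xs[i]),(100*N[i,4:27:2]).astype(int))
    out.append(cv2.resize(np.clip(G,0,255).astype(np.uint8),(400,380),interpolation=cv2.INTER_CUBIC))
save(np.dstack([np.hstack(out)]*3),"dig2")
E
```

```text
clock: 30.92
ee_pos: [0.4528, -0.3799, 0.0951]
tool_rot: [1.907, 1.734, -0.688]
ft_force: [1.6, 0.9, 7.3]
opening: 0.004
finger_force: 4.2
clock: 31.55
ee_pos: [0.4664, -0.3811, 0.0928]
tool_rot: [1.899, 1.92, -0.983]
ft_force: [3.1, 2.2, 7.2]
opening: 0.004
finger_force: 4.2
clock: 32.17
ee_pos: [0.4896, -0.2433, 0.133]
tool_rot: [1.906, 1.915, -0.975]
ft_force: [0.9, 0.7, -0.8]
opening: 0.007
finger_force: 0.0
t4raw
[-14 -12 -10  -8  -6  -4  -2   0   2   4   6   8]
t5raw
[-14 -12 -10  -8  -6  -4  -2   0   2   4   6   8]
-10 [100 103 102  95  94  91  85  85  92  98 103 104]
-9 [100 106 103  96  99  97  92  92  94  99 103 103]
-8 [100 104  99  90  92  92  89  88  89  95  99 100]
-7 [100 102  96  87  89  92  93  90  90  96 101 102]
-6 [100 101  94  86  90  96  96  91  90  94  99 101]
-5 [100  99  91  81  87  94  93  87  85  89  96  99]
-4 [100  97  87  78  85  94  93  86  82  87  96  99]
-3 [100  95  84  75  84  95  94  83  77  82  93  97]
-2 [100  94  81  72  81  93  91  78  70  77  90  96]
-1 [100  92  79  70  79  91  87  73  66  76  90  96]
0 [100  92  78  67  75  85  83  69  64  75  90  97]
1 [100  91  77  65  70  80  77  66  62  76  91  97]
2 [100  91  77  64  66  74  71  61  62  77  92  97]
3 [100  92  79  65  64  68  65  58  61  77  93  97]
4 [100  93  81  68  63  65  61  56  61  78  93  96]
5 [100  95  84  73  67  66  62  57  61  77  92  96]
6 [100  96  88  79  73  71  66  59  62  78  92  95]
7 [100  98  92  85  80  78  72  63  63  77  91  94]
8 [100  99  95  90  87  85  78  68  65  77  91  94]
9 [100 100  97  95  93  91  84  73  66  77  91  94]
10 [100 100  99  97  95  93  86  74  67  77  90  94]
11 [100 100  98  97  96  95  88  77  69  78  91  95]
12 [100 100  99  99  99  98  92  80  72  81  93  97]
13 [100 100 100  99 100  99  91  80  73  80  92  95]
14 [100  99  97  96  97  97  91  81  74  82  94  96]
15 [100  98  98  99 102 102  98  88  79  87  98  99]
16 [100  99  98 101 105 105 100  89  79  85  94  96]
```

View pics/dig2.png

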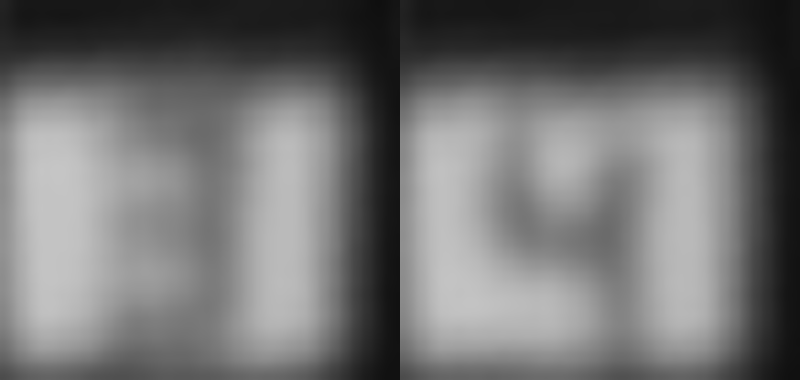

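The right crop shows a clear open-topped 4 with its crossbar at about (560,235). Its centre sits roughly 2 mm beyond the window's centre, so the wheel is about 0.07 rad over. I'll make a small correction backward.

```bash
sed -i 's/W=np.array(\[.450/W=np.array([.4515/' rel.py; python3 -m pendant '[{"tx":-6,"ty":0,"tz":0,"wx":0,"wy":0,"wz":0},{"tx":-9,"ty":-0.5,"tz":0,"wx":-4,"wy":0,"wz":4},{"tx":-9,"ty":-1,"tz":2,"wx":-8,"wy":0,"wz":8},{"tx":-9,"ty":-2,"tz":4,"wx":-11,"wy":0,"wz":9},{"tx":-9,"ty":-2,"tz":4,"wx":-11,"wy":0,"wz":9}]'
python3 - <<'E'
from rel import *
chain((2,62),(2,49))
E
```

```text
clock: 32.85
ee_pos: [0.4629, -0.3379, 0.1613]
tool_rot: [1.913, 1.763, -0.731]
ft_force: [1.0, 0.2, 1.0]
opening: 0.007
finger_force: 0.0
(2, 62) [0.08, -0.34, 6.78] [-0.0, -0.0, 0.0]
(2, 49) [0.84, 0.0, 1.0] [0.0, 0.0, 0.0]
```

```bash
python3 -m pendant '[{"tx":0,"ty":-0.3,"tz":3,"wx":0,"wy":0,"wz":0},{"tx":0.1,"ty":-0.35,"tz":6.8,"wx":0,"wy":0,"wz":0},{"tx":0.1,"ty":-0.35,"tz":6.8,"wx":0,"wy":0,"wz":0},{"tx":0.6,"ty":-0.35,"tz":7.3,"wx":0,"wy":0,"wz":0},{"tx":0.7,"ty":-0.35,"tz":7.5,"wx":0,"wy":0,"wz":0}]'
python3 - <<'E'
from rel import *
chain((2,49),(2,47),(-2,47))
E
```

```text
clock: 33.48
ee_pos: [0.4589, -0.3781, 0.1008]
tool_rot: [1.907, 1.765, -0.725]
ft_force: [-0.6, -0.2, 0.4]
opening: 0.01
finger_force: 0.0
(2, 49) [0.13, -0.53, 0.55] [0.4, 0.0, 0.1]
(2, 47) [0.13, 0.0, 0.15] [0.0, 0.0, 0.0]
(-2, 47) [0.01, -0.33, 0.01] [-3.1, 0.0, 2.6]
```

```bash
python3 -m pendant '[{"tx":0,"ty":-0.5,"tz":0,"wx":0,"wy":0,"wz":0},{"tx":0.1,"ty":-0.5,"tz":0.3,"wx":0,"wy":0,"wz":0},{"tx":0.2,"ty":-0.5,"tz":0.55,"wx":0,"wy":0,"wz":0},{"tx":0.26,"ty":-0.5,"tz":0.66,"wx":0,"wy":0,"wz":0},{"tx":0.26,"ty":-0.5,"tz":0.66,"wx":0,"wy":0,"wz":0}]'
python3 - <<'E'
from rel import *
chain((2,47),(2,46))
E
```

```text
clock: 34.1
ee_pos: [0.4538, -0.3808, 0.0952]
tool_rot: [1.906, 1.763, -0.725]
ft_force: [0.8, 3.9, 6.9]
opening: 0.01
finger_force: 3.5
(2, 47) [0.13, -0.07, 0.06] [0.4, 0.1, 0.0]
(2, 46) [0.06, -0.0, 0.08] [0.0, 0.0, 0.0]
```

Contact at 8 N. Rolling back about 4°, lifting radially, and looking.

```bash
python3 -m pendant '[{"tx":0,"ty":-0.1,"tz":0,"wx":-1,"wy":0,"wz":0.9},{"tx":0,"ty":-0.2,"tz":0,"wx":-2,"wy":0,"wz":1.7},{"tx":0,"ty":-0.33,"tz":0,"wx":-3.1,"wy":0,"wz":2.6},{"tx":0,"ty":-0.33,"tz":0,"wx":-3.1,"wy":0,"wz":2.6},{"tx":0,"ty":-0.33,"tz":0,"wx":-3.1,"wy":0,"wz":2.6}]'
python3 -m pendant '[{"tx":-0.6,"ty":0,"tz":-0.7,"wx":0,"wy":0,"wz":0},{"tx":-1,"ty":0,"tz":-4,"wx":0,"wy":0,"wz":0},{"tx":-1,"ty":0,"tz":-9,"wx":0,"wy":0,"wz":0},{"tx":2,"ty":0,"tz":-12,"wx":0,"wy":0,"wz":0},{"tx":8,"ty":0,"tz":-12,"wx":0,"wy":0,"wz":0}]'
cat > seg.py <<'E'
from dig import *
from scipy.optimize import minimize
def load(n):return cv2.cvtColor(cv2.imread(f"pics/{n}.png"),cv2.COLOR_BGR2RGB)
if __name__=="__main__":
    b=capture("top");cv2.imwrite("pics/t6raw.png",cv2.cvtColor(b,cv2.COLOR_RGB2BGR))
    Gs=[]
    for n in("t5raw","t6raw"):
        xs,ys,G=prof(load(n));N=G/G[:,[4]];Gs.append(N)
        w=1-N[:,8:18].mean(1)   # crossbar cols y -10..-1
        m=(xs>-8)&(xs<12);v=1-N[:,11:16].mean(1)
        i=np.argmax(v*m);q=np.polyfit(xs[i-3:i+4],v[i-3:i+4],2);print(n,"crossbar x",round(-q[1]/2/q[0],2))
        e=G[:,4]/G[:,4].max();k=np.arange(len(e));print(" window edges",[round(float(np.interp(.5,e[:12],xs[:12])),1),round(float(np.interp(-.5,-e[-8:],xs[-8:])),1)])
        print(" top of arms",[round(float(np.interp(.19,1-N[8:18,j],xs[8:18])),1) for j in(10,20)])
    a,b2=[cv2.resize(g,None,fx=8,fy=8,interpolation=cv2.INTER_CUBIC)[60:220,24:260].astype(np.float32) for g in Gs]
    print("shift mm",cv2.phaseCorrelate(a,b2,cv2.createHanningWindow(a.shape[::-1],cv2.CV_32F)))
    save(np.dstack([np.hstack([cv2.resize(np.clip(prof(load(n))[2],0,255).astype(np.uint8),(400,380),interpolation=cv2.INTER_CUBIC) for n in("t5raw","t6raw")])]*3),"dig3")
E
python3 seg.py
```

```text
clock: 34.72
ee_pos: [0.4504, -0.3805, 0.0953]
tool_rot: [1.904, 1.716, -0.654]
ft_force: [-0.7, 4.1, 6.2]
opening: 0.003
finger_force: 3.4
clock: 35.35
ee_pos: [0.4625, -0.2417, 0.1374]
tool_rot: [1.909, 1.711, -0.646]
ft_force: [0.4, 0.2, -1.0]
opening: 0.006
finger_force: 0.0
t5raw crossbar x 2.34
 window edges [-10.9, 14.8]
 top of arms [-6.3, -5.2]
t6raw crossbar x 1.13
 window edges [-11.3, 14.6]
 top of arms [-6.3, -8.0]
shift mm ((-0.004018216449992451, 0.008489894912912632), 0.7741138484080633)
```

View pics/dig3.png

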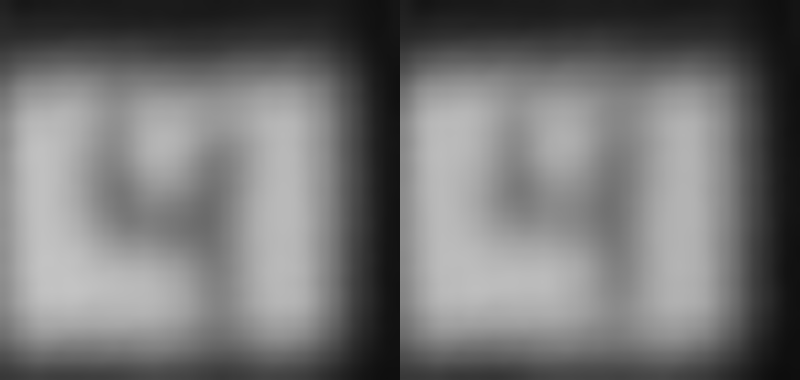

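In the right crop the 4 now stands centred: its crossbar is at +1.1 mm and the window's centre at +1.8 mm. The wheel is done. I'll check the tray numerically, since my picture budget is used up.

```bash
cat > chk.py <<'E'
from geo import *
capture("side");capture("top")
for cam in("top","side"):
  for k in "abcde":
    for d in spotter.spot_in(cam,k+"_mid")[:3]:
        p=np.array(d["at"]);q=p[:2]-C
        if abs(q@ux)<.13 and abs(q@uy)<.18 and d["conf"]>.3:print(cam,k,"tray xy",np.round(1e3*np.array([q@ux,q@uy])),"z",round(p[2],3),round(d["conf"],2))
E
python3 chk.py
```

```text
top a tray xy [-63. 114.] z 0.041 0.68
top b tray xy [ 62. 106.] z 0.044 0.68
top b tray xy [ -83. -125.] z 0.042 0.51
top e tray xy [-3. 16.] z 0.043 0.63
top e tray xy [ 65. 105.] z 0.042 0.43
side a tray xy [-64. 101.] z 0.042 0.58
side b tray xy [ 53. 102.] z 0.043 0.61
side c tray xy [-71. -92.] z 0.041 0.61
side d tray xy [  78. -115.] z 0.04 0.38
side e tray xy [ -7. -12.] z 0.041 0.62
```

```bash
python3 -m pendant '[{"tx":-3,"ty":0,"tz":-3.5,"wx":0,"wy":0,"wz":0},{"tx":-6,"ty":0,"tz":-7,"wx":0,"wy":0,"wz":0},{"tx":-9.6,"ty":0,"tz":-11.5,"wx":0,"wy":8,"wz":0},{"tx":-9.6,"ty":0,"tz":-11.5,"wx":0,"wy":16,"wz":0},{"tx":-9.6,"ty":0,"tz":-11.5,"wx":0,"wy":24,"wz":0}]'
python3 -m pendant '[{"tx":-5,"ty":0,"tz":-2,"wx":0,"wy":5,"wz":0},{"tx":-10,"ty":0,"tz":-3,"wx":0,"wy":10,"wz":0},{"tx":-12,"ty":0,"tz":-4,"wx":0,"wy":16,"wz":0},{"tx":-12,"ty":0,"tz":-4,"wx":0,"wy":16,"wz":0},{"tx":-12,"ty":0,"tz":-4,"wx":0,"wy":16,"wz":0}]'
python3 chk.py; python3 - <<'E'
from dig import *
b=capture("top");xs,ys,G=prof(b);N=G/G[:,[4]]
print((100*N[4::2,4:27:2]).astype(int))
hsv=cv2.cvtColor(b,cv2.COLOR_RGB2HSV)
for n,k in(("ink_tin",0),("roller",0),("ink_knife",0)):print(n,[np.round(d["at"],3).tolist() for d in spotter.spot_in("top",n)][:1])
E
```

```text
clock: 36.62
ee_pos: [0.4544, -0.2417, 0.2858]
tool_rot: [2.157, 1.96, -0.256]
ft_force: [-0.3, 0.5, -1.5]
opening: 0.003
finger_force: 0.0
clock: 37.25
ee_pos: [0.4419, -0.3444, 0.3549]
tool_rot: [2.298, 2.101, 0.038]
ft_force: [0.4, 1.2, -1.0]
opening: 0.004
finger_force: 0.0
top a tray xy [-61. 110.] z 0.04 0.53
top b tray xy [ 62. 108.] z 0.044 0.73
top c tray xy [ -72. -108.] z 0.043 0.86
top d tray xy [  61. -109.] z 0.045 0.67
top e tray xy [ -6. -10.] z 0.043 0.87
side a tray xy [-67. 101.] z 0.04 0.59
side b tray xy [ 52. 102.] z 0.042 0.61
side c tray xy [ -76. -110.] z 0.042 0.55
side d tray xy [  53. -114.] z 0.042 0.7
side e tray xy [-13.  -4.] z 0.011 0.63
side e tray xy [-10. -12.] z 0.043 0.58
[[100 113 122 124 117 114 117 118 110 104 105 110]
 [100 113 121 120 118 119 118 113 106 103 109 115]
 [100 109 111 108 113 118 116 107 100 104 115 119]
 [100 102  99  95 106 115 111  98  91 100 114 120]
 [100  98  91  86 103 118 113  95  86  96 113 120]
 [100  97  89  82  97 110 104  87  82  96 114 121]
 [100  95  85  75  82  91  87  76  75  92 108 113]
 [100  95  86  77  77  80  76  68  69  86 101 104]
 [100  97  91  86  84  83  78  69  68  83  96  98]
 [100  99  96  94  93  92  87  74  68  80  92  94]
 [100 101 100 100  99  97  90  77  70  81  92  93]
 [100 100  98  98  98  97  92  82  76  85  95  96]
 [100  99  97  97  97  97  92  84  82  91  98  97]
 [100  96  95  99 103 106 103  99  97 102 107 102]
 [100  94  93  99 112 118 118 117 113 120 123 111]]
ink_tin [[0.461, 0.37, 0.072]]
roller [[0.778, 0.126, 0.036]]
ink_knife [[0.754, -0.142, 0.005]]
```

```bash
python3 -c "
from bench import order
print(order.hand_in())"
```

```text
the job is handed in; nothing more can be done
None
```

I handed the job in at about 38 s. The five blocks lie apart, carved faces up: blue, red, yellow and green towards the corners, black about the middle. The 4 stands in the window, by my reading within about 0.05 rad. The gripper brushed something near the hood once, at about 8 N, and the tin, roller and knife were never approached.

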